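# Lock the strap die cap onto the clay extruder

## Task

Take the orange die cap out of the wooden rack and fit it to the mouth of the clay extruder: let its two ears drop through the notches of the collar, push it down gently against the spring seat, turn it a quarter turn clockwise as far as it goes and let it rise into its lock, then let go of it. Do not ram or wrench it, and leave the other caps and things on the bench where they are.

Things in the scene. Friction and masses are not known exactly. Their poses are not given: they have to be found in the camera images.
- strap_cap: Orange die cap, the one to fit: narrow black slot 24 x 6 mm in its top. Origin: foot of its spigot, on its axis; z up. Round spigot 43 mm wide, 24 mm long, foot tapered; plate 54 mm wide from 24 to 29 mm up; in the plate's thickness two ears, towards +x and -x, 14 mm wide, 69 mm over the ends; grip block above. 100 to 200 g. Hangs by its plate in any of the rack's holes, within 0.5 rad of the rack's yaw.
- strap_grip (a point): Grip point of the orange cap, on its axis 60 mm above its origin, same axes. The grip block reaches from 29 to 69 mm above the cap's origin; its flats, to pinch from above, face +y and -y, 36 mm apart, and are 30 mm long along x; the block is 47 mm long with rounded ends. Fingertips reaching lower than 41 mm above the cap's origin would meet the collar when the cap is pushed down.
- coil_cap: White die cap with a round black opening 16 mm across, otherwise like the orange one. Stays in the rack.
- square_cap: Blue die cap with a square black opening 15 mm wide, otherwise like the orange one. Stays in the rack.
- rack: Pale wooden block fixed to the bench, 90 mm (x) by 308 mm (y) by 30 mm high, with three upright holes about 49 mm wide, 96 mm apart along its y, the middle one at its centre. Origin: centre of its underside. A cap in it has its origin 6 mm above the bench.
- extruder: Pneumatic clay extruder bolted upright to the bench: grey base 150 x 130 x 12 mm, split clamp, aluminium barrel 56 mm wide, collar 80 mm wide at the top. Origin: centre of the base's underside, on the barrel's axis; z up. The barrel is clamped where it was last left: turned up to 0.30 rad either way about z from the base, up to 8 mm high or low; no reading tells which: look or feel. It stays put in use.
- mouth (a point): Mean centre of the collar's top rim, on the axis, 190 mm above the bench (the rim is within 8 mm of it in height); axes of the base. Lip 57 mm wide inside, 6 mm thick, with two notches 17 mm wide (more outward), 73 mm over both, on the barrel's own +x and -x sides (within 0.30 rad of these axes), a yellow dot outside each. Elsewhere a cap's ears rest on the lip. Bore 46 mm, from 17 mm down.
- lock (a point): Mean place of a locked cap's origin: on the axis, 32.5 mm below the rim. From the notches the cap goes down on the sprung seat; with its origin 35 to 38.5 mm (bottom) below the rim its ears pass under the lip and it turns clockwise, seen from above, 81 deg to a solid stop (white lines). Let up there or up to 4 deg short of it, the ears rise 2.5 mm into pockets. The other way is solid.
- seat (a joint): Travel (m) of the sprung dark rubber ring in the collar, 47 to 55 mm across, that bears on the underside of the cap's plate: 0 is up (its top 4 mm below the rim), grows downwards to 0.0105. Spring: about 3 N at 0, 8 N at 0.0045 (cap locked), 12 N at 0.007 (ears just under the lip), 16 N at the bottom. Turning the cap against it takes about 0.2 N m.
- hump_mould: White plaster dome, 184 mm across, 94 mm high. Origin: centre of its underside. A bystander.
- bisque_bowl: Terracotta bowl, 140 mm across, 65 mm high. Origin: centre of its underside. A bystander.
- guide_stick: Flat wooden lath lying along y, 34 x 260 x 8 mm. Origin: centre of its underside. A bystander.
- rib: Wooden shaping rib lying flat, 50 x 120 x 6 mm, long along y. Origin: centre of its underside. A bystander.
- dark_bowl: Black bowl, 170 mm across, 50 mm high. Origin: centre of its underside. A bystander.

How it is judged:
On the way, in this order (a step that is already met when the one before it is completed fails the run):
1. the orange cap has been lifted clear of the rack (z of strap_cap in the frame of rack above 0.035 m), for 0.1 s.
2. the orange cap stands in the mouth and pushes the seat down (value of joint seat above 0.0062 m and horizontal distance between strap_cap and mouth below 0.004 m), for 0.1 s.
At the end, for the whole second after the job is handed in: The orange cap sits upright (within 4 deg) in the mouth, within 4 mm of the barrel's axis, let go and still, and its locked ears hold the seat 3 to 5.8 mm down. The other caps and bystanders are within 20 mm of where they were (value of joint seat between 0.003 and 0.0058 m and horizontal distance between strap_cap and mouth below 0.004 m and angle between strap_cap's own z axis and vertical below 0.07 rad and linear speed of strap_cap below 0.01 m/s and distance of each of coil_cap, square_cap, hump_mould, bisque_bowl, guide_stick, rib, dark_bowl from where it was at the start of the episode below 0.02 m); the robot touches nothing.
It fails at once if the extruder is pushed or wrenched with more than 45 N, by the cap or by the robot (contact force between anything else and extruder above 45 N).
It fails at once if another cap or a bystander is moved by more than 20 mm (distance of any of coil_cap, square_cap, hump_mould, bisque_bowl, guide_stick, rib, dark_bowl from where it was at the start of the episode above 0.02 m).
It also fails if it takes over 64 s, if anything falls off the work surface, if the arm or the gripper's body presses on something with over 40 N, if the wrist force passes 120 N, or if a joint passes its speed limit or range.

## Robot

A 6-joint arm with a two-finger parallel gripper is mounted at the origin on the work surface. World frame = base frame: x ahead of the robot, y to its left, z up, the work surface at z = 0. Lengths are in m, angles in rad, forces in N, time in s.
With the tool pointing down it reaches from about 0.375 to 0.9 m from the base axis. Payload 3.1 kg.
Tool frame: the origin (TCP) lies midway between the tips of the shut fingers; the grasp point (between the pads) lies 19 mm behind it (manip.grip_depth is the distance from the TCP to the grasp point, in m); z points along the fingers, y is the direction in which the jaws open and shut (so a half turn about z gives the same grasp; the last joint's range is limited). The gripper opens to 85 mm and grips with 20 to 120 N. Pads are 22 mm wide; open, the fingers measure 114 mm over their backs; the gripper's body (76 mm by 85 mm) begins 54 mm behind the grasp point. The pads swing forward as they close: fully open they stand 13 mm farther back than shut.
Start: joints at [1.103, 0.527, 1.433, -0, 1.181, -0.178], TCP at [0.179, 0.599, 0.231] pointing down, gripper open.
Joint ranges: [-3.08, 3.08], [-0.75, 2.2], [0.22, 2.44], [-1.43, 4.57], [0, 2.65], [-2.85, 2.85]. Speed limits (rad/s): [2.79, 2.79, 3.14, 3.14, 3.14, 3.14].

## Interface

Orientations are given as a 3x3 rotation matrix whose columns are the frame's x, y, z axes.
In Python, from bench import readout, vision, close_job, spotter, manip gives the robot as it stands.
- The arm moves only by the tool arm_command, never from a script. Its argument "rows" is a list of rows, each an object of numbers: "tx", "ty", "tz": the shift along the tool's x, y, z in m; "rx", "ry", "rz": the turn, a rotation vector about the tool's x, y, z in rad; "claw": the finger opening in m, from 0 to 0.0854. In form: [{"tx": .., "ty": .., "tz": .., "rx": .., "ry": .., "rz": .., "claw": ..}, ...]. A call has 1 to 20 rows; each row is the pose to reach, as a shift and turn from the pose measured when the call began, along the tool's axes at that moment; what a row does not reach only later rows make up. A row lasts 1/10 s, in which the tool goes at most 50 mm and 8.59 degrees, less where a joint would pass 70% of its speed; a pose out of reach is approached as far as the arm can. A call with a gripper value outside its range is refused whole. The fingers move at their own pace and stop on an object; the grip force is fixed at half the most. Time passes only in rows, so rows that repeat a pose let the fingers close. It gives the time, the measured TCP pose, the force and the opening at its end, in the units of the state.
- readout.state(): the state, without advancing time (a new reading comes with each control period).
- vision.read_camera(name): name is "side" or "top"; returns a dict with "frame" (400x640x3 uint8, red, green, blue), "intrinsics" (3x3 intrinsics, pixels), "rvec" (rotation vector, rad) and "tvec" (3), from world to camera coordinates, as OpenCV has them. Camera axes: x right, y down, z forward; pixel columns grow to the right and rows downward; lengths in m; the calibration is good to about 2 mm. A picture is of the moment at which its call begins. There is no depth.
- close_job(): hands the job in, once; it reports no verdict.
Trained networks look in a picture, given as the dict that the camera call returned (one of the last four; its "shot" number tells which), for a name from the list of things; names that differ only in an ending like _2 or _b are one class to them, and where a whole thing is asked for, a point or a joint stands for the part that bears it (a point fixed in the world has none). Each returns a list of dicts, best first, with "p" (0 to 1); they miss things now and then, are a little off and sometimes report something else, mostly with a low value. They report only what shows in the picture. A call takes as long as a camera call.
- spotter.boxes_of(picture, query): "xyz" ([x, y, z] in m, in the coordinates of the camera as it stood for that picture, good to about 4 mm: the middle of the surface that is visible of it).
- spotter.silhouettes(picture, query): "mask" (400x640 bool, what is visible of it).
The state is a dict: "time_s": time; "joint_pos": joint angles; "dq": joint speeds; "effort": joint torques, N m; "position": TCP position; "ee_rot": TCP orientation; "wrist_force": force on the tool from outside, world axes, zero at the start; "torque": the same for the moment, N m; "width": finger opening in m.
Only numpy, scipy, OpenCV 4.12 (cv2) and the standard library are available. Lean on these libraries where they do the work, as an engineer would, in place of code of your own. Each camera call takes 0.05 s, during which the arm holds its last target.

## Working session

There is one attempt and no reset: what is moved stays moved. The work goes in short steps, Python scripts to look and compute and a tool call to move; the robot and the scene stay as the last step left them, time stands still between calls to the robot, and variables do not carry over. Pictures are saved under pics/ and viewed, and the job is handed in when it is done.

Besides the shell and the picture viewer there is one more tool, called as a command line: name --argument value ..., lists and objects as JSON in quotes. arm_command: Moves the arm, as the interface text tells. Its arguments: {"type":"object","properties":{"rows":{"type":"array"}},"required":["rows"]}

```bash
ls; mkdir -p pics
cat > h.py <<'E'
import numpy as np, cv2
from bench import readout, vision, close_job, spotter, manip
def cam(n):
    p=vision.read_camera(n); return p
def RT(p):
    R,_=cv2.Rodrigues(np.array(p['rvec'],float)); return R,np.array(p['tvec'],float).ravel()
def w(p,xyz):
    R,t=RT(p); return R.T@(np.array(xyz)-t)
def proj(p,X):
    q,_=cv2.projectPoints(np.array(X,float).reshape(-1,3),np.array(p['rvec'],float),np.array(p['tvec'],float),np.array(p['intrinsics'],float),None); return q.reshape(-1,2)
def ray(p,uv,z):
    R,t=RT(p);K=np.array(p['intrinsics']);d=R.T@np.linalg.inv(K)@np.array([uv[0],uv[1],1.]);c=-R.T@t
    return c+d*(z-c[2])/d[2]
def save(p,name,img=None):
    cv2.imwrite('pics/'+name,cv2.cvtColor(p['frame'] if img is None else img,cv2.COLOR_RGB2BGR))
E
python3 - <<'E'
from h import *
s=readout.state(); print(s)
for n in('top','side'):
    p=cam(n); save(p,n+'0.png'); print(n,-RT(p)[0].T@RT(p)[1],p['intrinsics'])
    for q in('strap_cap','coil_cap','square_cap','rack','extruder'):
        for d in spotter.boxes_of(p,q)[:2]: print(q,round(d['p'],2),w(p,d['xyz']).round(3))
E
```

```text
pics
{'time_s': 0.0, 'joint_pos': array([ 1.10247821e+00,  5.28485924e-01,  1.43389680e+00,  2.33855621e-05,
        1.18139184e+00, -1.78478384e-01]), 'dq': array([ 0.0003753 , -0.00021571, -0.00027911,  0.00069969,  0.00079513,
        0.00010271]), 'effort': array([-4.06972449e-04, -4.42363715e+01, -1.78023380e+01, -1.79416847e-04,
        8.45680333e-03,  2.76744413e-05]), 'position': array([0.17825082, 0.59830095, 0.23032323]), 'ee_rot': array([[-9.58286943e-01,  2.85806100e-01, -1.00418512e-03],
       [ 2.85807572e-01,  9.58285072e-01, -1.93720712e-03],
       [ 4.08630003e-04, -2.14340400e-03, -9.99997619e-01]]), 'wrist_force': array([ 0.13284326,  0.37156908, -0.57580977]), 'torque': array([-0.04460303, -0.0085958 , -0.00230489]), 'width': 0.08537942778835647}
top [ 0.45956588 -0.02554778  1.51812779] [[411.87335808   0.         317.81308615]
 [  0.         411.87335808 196.62770707]
 [  0.           0.           1.        ]]
strap_cap 0.56 [0.49  0.321 0.073]
coil_cap 0.6 [0.451 0.504 0.075]
coil_cap 0.47 [0.495 0.225 0.077]
square_cap 0.61 [0.504 0.132 0.073]
rack 0.55 [0.492 0.222 0.03 ]
extruder 0.65 [ 0.511 -0.183  0.033]
extruder 0.32 [ 0.75  -0.064  0.006]
side [0.45429876 1.04845396 0.97600137] [[472.99639071   0.         322.0971224 ]
 [  0.         472.99639071 194.85851929]
 [  0.           0.           1.        ]]
strap_cap 0.98 [0.486 0.341 0.06 ]
strap_cap 0.25 [ 0.446 -0.528  0.029]
coil_cap 0.94 [0.497 0.243 0.06 ]
square_cap 0.94 [0.501 0.142 0.058]
rack 0.59 [0.487 0.282 0.031]
extruder 0.94 [ 0.512 -0.169  0.06 ]
extruder 0.33 [ 0.509 -0.215  0.187]
```

View pics/top0.png

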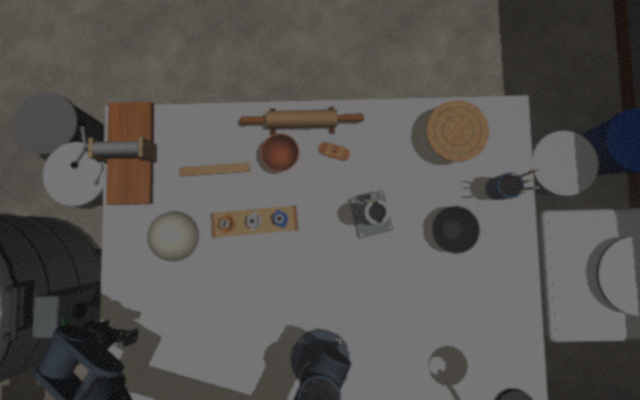

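View pics/side0.png

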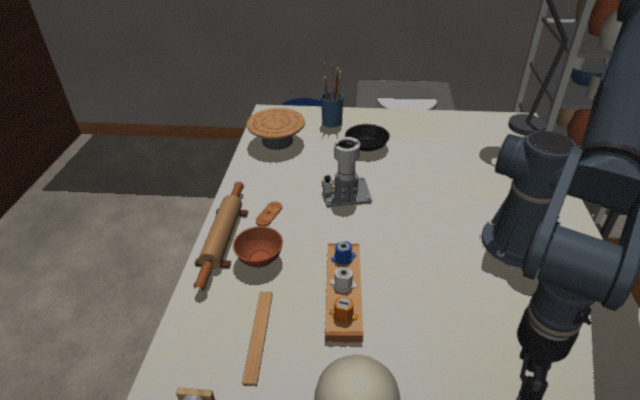

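```bash
python3 - <<'E'
import cv2
t=cv2.imread('pics/top0.png'); s=cv2.imread('pics/side0.png')
cv2.imwrite('pics/t_ext.png',cv2.resize(t[160:240,270:370],None,fx=7,fy=7,interpolation=cv2.INTER_CUBIC))
E
python3 - <<'E'
from h import *
p=cam('top');q=cam('side')
print(proj(p,[[.511,-.19,.19],[.49,.321,.073]]),proj(q,[[.511,-.19,.19],[.49,.321,.073]]))
E
```

```text
[[375.16674759 212.9160748 ]
 [225.63380151 223.1936273 ]] [[347.15538152 144.50091224]
 [343.22624995 301.23618283]]
```

The top view shows the orange cap at about (225,223), the white one at (252,221), the blue one at (279,218) and the extruder mouth at (375,212). In the side view the orange cap is at (343,308) and the mouth at (347,144). I'll zoom in on these.

Run:
```python
import cv2,numpy as np
t=cv2.imread('pics/top0.png'); s=cv2.imread('pics/side0.png')
f=lambda a,k:cv2.resize(a,None,fx=k,fy=k,interpolation=cv2.INTER_CUBIC)
a=f(t[185:240,345:400],7); b=f(t[200:240,205:260],7)
b=cv2.copyMakeBorder(b,0,a.shape[0]-b.shape[0],0,0,0)
cv2.imwrite('pics/tz.png',np.hstack([a,b]))
a=f(s[130:210,315:375],6.5); b=f(s[285:345,315:375],6.5); b=cv2.copyMakeBorder(b,0,a.shape[0]-b.shape[0],0,0,0)
cv2.imwrite('pics/sz.png',np.hstack([a,b]))
```

```text
(no output)
```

View pics/tz.png

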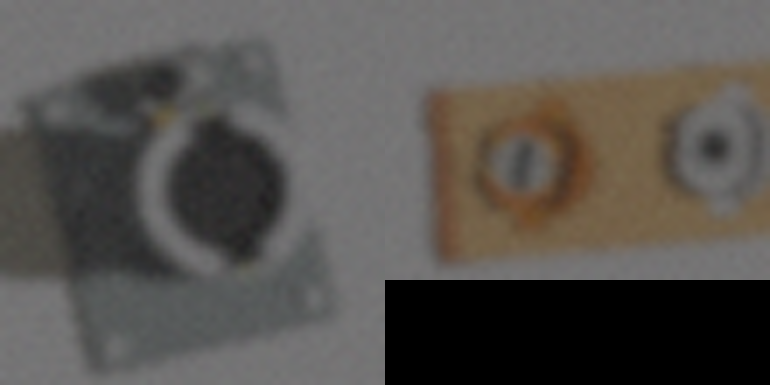

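View pics/sz.png

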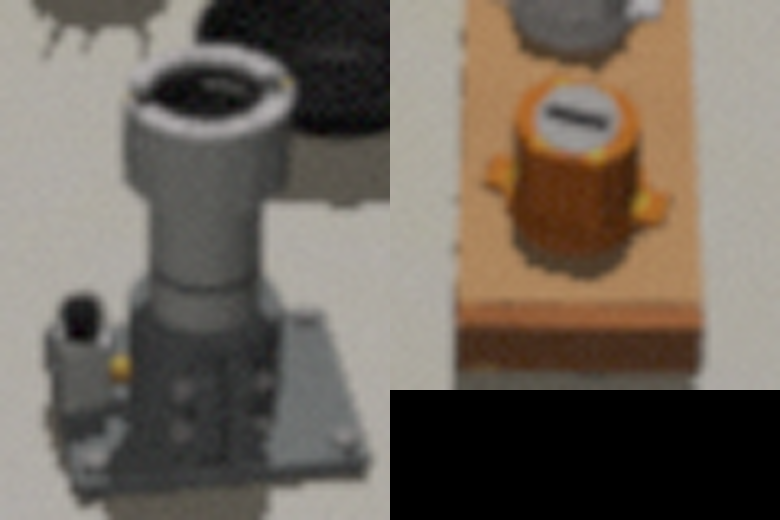

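```bash
python3 - <<'E'
from h import *
import pickle
for n in('top','side'):
    ps=[cam(n) for _ in range(8)]
    a=np.mean([p['frame'].astype(float) for p in ps],0); q=dict(ps[-1]); q['frame']=a
    pickle.dump(q,open(n+'0.pkl','wb'))
f=lambda a,k:cv2.resize(a,None,fx=k,fy=k,interpolation=cv2.INTER_CUBIC)
E
cat > z.py <<'E'
from h import *
import pickle,sys
def zoom(n,u0,v0,w_,h_,k,out,gain=1.,curves=[]):
    p=pickle.load(open(n+'.pkl','rb')) if isinstance(n,str) else n
    a=np.clip(p['frame'].astype(float)[v0:v0+h_,u0:u0+w_]*gain,0,255).astype(np.uint8)
    a=cv2.resize(a,None,fx=k,fy=k,interpolation=cv2.INTER_CUBIC)
    for X,c in curves:
        q=((proj(p,X)-[u0,v0]+.5)*k-.5).round().astype(int)
        for i in range(len(q)): cv2.circle(a,tuple(int(x) for x in q[i]),1,c,-1)
    for i in range(0,w_,5): cv2.line(a,(i*k,0),(i*k,6 if i%10 else 12),(255,0,255),1)
    for i in range(0,h_,5): cv2.line(a,(0,i*k),(6 if i%10 else 12,i*k),(255,0,255),1)
    save(p,out,a)
E
python3 - <<'E'
from z import *
zoom('top0',345,185,55,55,10,'a1.png',1.8)
zoom('side0',315,130,60,80,7,'a2.png',1.2)
zoom('top0',205,200,96,45,8,'a3.png',1.6)
zoom('side0',320,235,50,110,5,'a4.png',1.2)
E
```

```text
(no output)
```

View pics/a1.png

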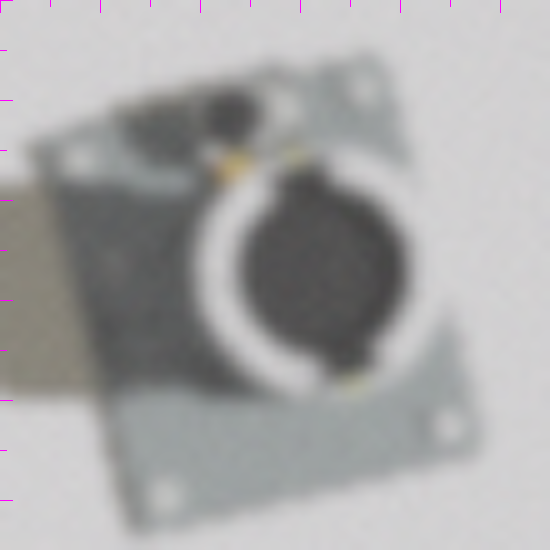

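View pics/a2.png

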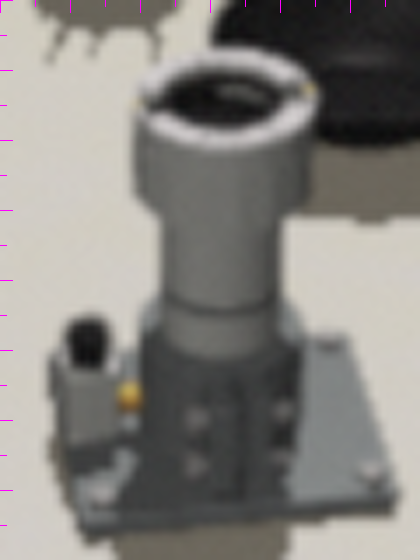

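View pics/a3.png

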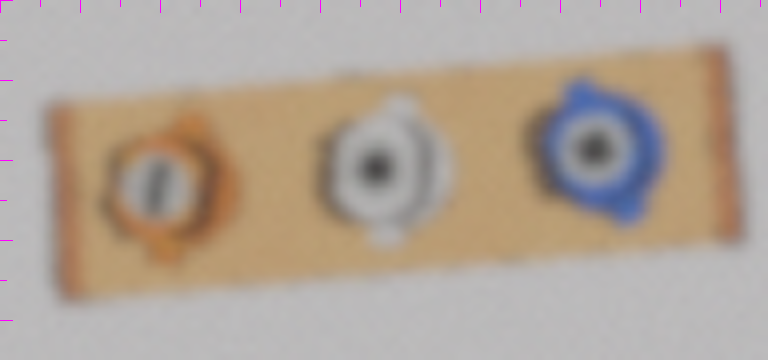

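View pics/a4.png

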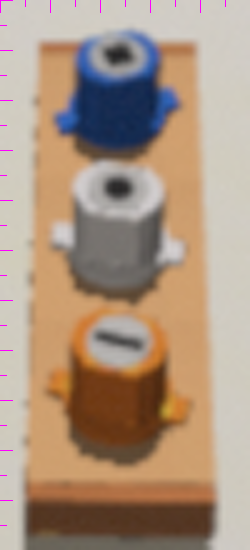

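```bash
cat > fit.py <<'E'
from z import *
from scipy.optimize import least_squares, minimize
from scipy.ndimage import map_coordinates, gaussian_filter
P={n:pickle.load(open(n+'0.pkl','rb')) for n in('top','side')}
def pk(n,u0,v0,k,pts): return [(n,u0+(x+.5)/k-.5,v0+(y+.5)/k-.5) for x,y in pts]
def Rz(a): return np.array([[np.cos(a),-np.sin(a),0],[np.sin(a),np.cos(a),0],[0,0,1]])
def solve(obs,model,x0):
    def r(x):
        return np.concatenate([proj(P[n],m(x))[0]-[u,v] for (n,u,v),m in obs_m])
    obs_m=list(zip(obs,model)); s=least_squares(r,x0); return s.x, s.fun.reshape(-1,2)
# base
c=[(75,65),(75,-65),(-75,-65),(-75,65)]
mk=lambda X:(lambda x:np.array([x[0],x[1],0])+Rz(x[2])@np.array(X)/1000)
o=pk('top',345,185,10,[(30,147),(387,53),(482,452),(133,535)])
x,f=solve(o,[mk([a,b,12]) for a,b in c],[.51,-.18,.25]); print('base top',x.round(4),f.round(2).tolist())
# rim by gradient
def score(x,cams,r,sgn):
    th=np.linspace(0,2*np.pi,120,endpoint=False); tot=0
    # skip notches
    th=th[np.abs(np.sin(th-x[3] if len(x)>3 else th-.23))>.45]
    d=np.c_[np.cos(th),np.sin(th),0*th]
    for n in cams:
        g=GR[n]; C=np.array(x[:3])
        a=proj(P[n],C+d*r); b=proj(P[n],C+d*(r+.001)); nn=b-a; nn/=np.linalg.norm(nn,axis=1)[:,None]
        v=lambda q: map_coordinates(g,[q[:,1],q[:,0]],order=1)
        tot+=np.mean(sgn*(v(a+nn*.7)-v(a-nn*.7)))
    return tot
GR={n:gaussian_filter(P[n]['frame'].mean(2),.4) for n in P}
if __name__=='__main__':
  for cams in(['top'],['side'],['top','side']):
    best=None
    for z in np.arange(.180,.2005,.002):
        f=lambda x:-score([x[0],x[1],z],cams,.0285,+1)
        s=minimize(f,[.511,-.19],method='Nelder-Mead',options=dict(initial_simplex=[[.511,-.19],[.518,-.19],[.511,-.182]]))
        print(cams,round(z,3),s.x.round(4),round(-s.fun,2))
E
python3 fit.py
```

```text
base top [ 0.5138 -0.1943  0.2204] [[0.48, -0.77], [-0.78, 0.19], [0.06, 0.17], [0.24, 0.4]]
['top'] 0.18 [ 0.5157 -0.1969] 31.63
['top'] 0.182 [ 0.5156 -0.1967] 31.54
['top'] 0.184 [ 0.5155 -0.1964] 31.45
['top'] 0.186 [ 0.5154 -0.1961] 31.36
['top'] 0.188 [ 0.5153 -0.1958] 31.26
['top'] 0.19 [ 0.5152 -0.1956] 31.16
['top'] 0.192 [ 0.5151 -0.1953] 31.05
['top'] 0.194 [ 0.515  -0.1951] 30.94
['top'] 0.196 [ 0.5149 -0.1949] 30.83
['top'] 0.198 [ 0.5149 -0.1947] 30.72
['top'] 0.2 [ 0.5147 -0.1944] 30.6
['side'] 0.18 [ 0.5093 -0.1822] 3.54
['side'] 0.182 [ 0.5081 -0.179 ] 3.55
['side'] 0.184 [ 0.5312 -0.1856] 13.66
['side'] 0.186 [ 0.5142 -0.203 ] 57.42
['side'] 0.188 [ 0.5141 -0.1998] 57.06
['side'] 0.19 [ 0.514  -0.1967] 56.68
['side'] 0.192 [ 0.5139 -0.1936] 56.27
['side'] 0.194 [ 0.5137 -0.1905] 55.86
['side'] 0.196 [ 0.5136 -0.1874] 55.44
['side'] 0.198 [ 0.5134 -0.1842] 55.0
['side'] 0.2 [ 0.5132 -0.1811] 54.55
['top', 'side'] 0.18 [ 0.514  -0.2123] 59.35
['top', 'side'] 0.182 [ 0.5138 -0.2086] 60.7
['top', 'side'] 0.184 [ 0.5142 -0.204 ] 65.56
['top', 'side'] 0.186 [ 0.5146 -0.2002] 75.26
['top', 'side'] 0.188 [ 0.5145 -0.1983] 83.47
['top', 'side'] 0.19 [ 0.5144 -0.1963] 87.27
['top', 'side'] 0.192 [ 0.5143 -0.1944] 85.71
['top', 'side'] 0.194 [ 0.5142 -0.1929] 79.51
['top', 'side'] 0.196 [ 0.5142 -0.1908] 69.17
['top', 'side'] 0.198 [ 0.5141 -0.188 ] 55.17
['top', 'side'] 0.2 [ 0.514  -0.1839] 42.57
```

```bash
cat > notch.py <<'E'
from fit import *
C=np.array([.5146,-.1957,.1908])
th=np.radians(np.arange(-90,270,3))
for n in P:
  for r in(.031,.0325,.034):
    best=[]
    q=proj(P[n],C+np.c_[np.cos(th),np.sin(th),0*th]*r); v=map_coordinates(GR[n],[q[:,1],q[:,0]],order=1)
    for lo in(-40,140):
        deg=np.degrees(th); m=(deg>lo)&(deg<lo+100); 
        b=np.median(v[m]); wgt=np.clip(b*.85-v[m],0,None); best.append((round((wgt*deg[m]).sum()/max(wgt.sum(),1e-9),1),round(wgt.max(),0)))
    print(n,r,best)
  # yellow
  a=P[n]['frame'];Y=gaussian_filter(a[...,:2].mean(2)-a[...,2],.5)
  q=proj(P[n],C+np.c_[np.cos(th),np.sin(th),0*th]*.0385);v=map_coordinates(Y,[q[:,1],q[:,0]],order=1)
  for lo in(-40,140):
        deg=np.degrees(th); m=(deg>lo)&(deg<lo+100); b=np.median(v[m])+3; wgt=np.clip(v[m]-b,0,None)
        print(n,'dot',(wgt*deg[m]).sum()/wgt.sum(), wgt.max())
t=np.radians(np.arange(0,360,3))
ci=lambda r:C+np.c_[np.cos(t),np.sin(t),0*t]*r
cv=[(ci(.0285),(255,0,0)),(ci(.04),(0,255,0))]
zoom('top0',345,185,55,55,10,'b1.png',1.8,cv); zoom('side0',320,130,50,30,12,'b2.png',1.2,cv)
E
python3 notch.py
```

```text
base top [ 0.5138 -0.1943  0.2204] [[0.48, -0.77], [-0.78, 0.19], [0.06, 0.17], [0.24, 0.4]]
top 0.031 [(np.float64(11.6), np.float64(30.0)), (np.float64(193.2), np.float64(31.0))]
top 0.0325 [(np.float64(11.6), np.float64(29.0)), (np.float64(192.8), np.float64(26.0))]
top 0.034 [(np.float64(11.4), np.float64(24.0)), (np.float64(192.0), np.float64(20.0))]
top dot 24.31029010969656 4.397639200308276
top dot 193.67414741510913 2.834220941308721
side 0.031 [(np.float64(18.0), np.float64(52.0)), (np.float64(191.1), np.float64(39.0))]
side 0.0325 [(np.float64(18.1), np.float64(51.0)), (np.float64(191.5), np.float64(41.0))]
side 0.034 [(np.float64(19.0), np.float64(34.0)), (np.float64(191.9), np.float64(40.0))]
side dot 12.883812029061586 4.792573921427341
side dot 191.6073885890103 13.215886448571451
```

```bash
python3 -c "
import cv2,numpy as np
a=cv2.imread('pics/b1.png');b=cv2.imread('pics/b2.png');b=cv2.resize(b,None,fx=.4,fy=.4) if 0 else b
a=cv2.resize(a,(360,360));b=b[:, :]
b=cv2.resize(b,(430,258));b=cv2.copyMakeBorder(b,0,102,0,0,0);cv2.imwrite('pics/b3.png',np.hstack([a,b]))"
```

```text
(no output)
```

View pics/b3.png

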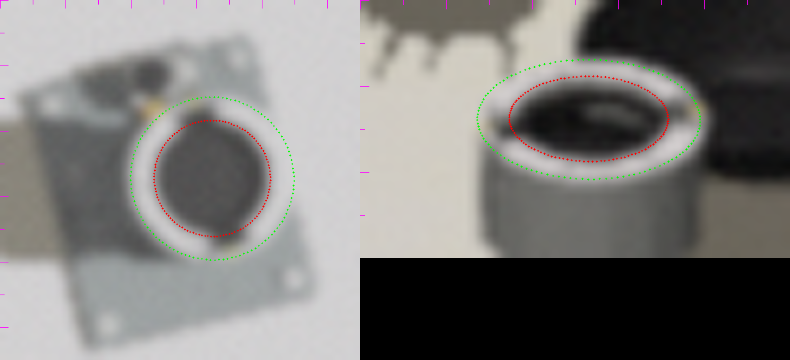

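Run:
```python
from z import *
zoom('top0',212,205,40,40,14,'c1.png',1.6)
zoom('side0',322,290,42,42,13,'c2.png',1.2)
a=cv2.resize(cv2.imread('pics/c1.png'),(400,400));b=cv2.resize(cv2.imread('pics/c2.png'),(400,400));cv2.imwrite('pics/c3.png',np.hstack([a,b]))
```

```text
(no output)
```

View pics/c3.png

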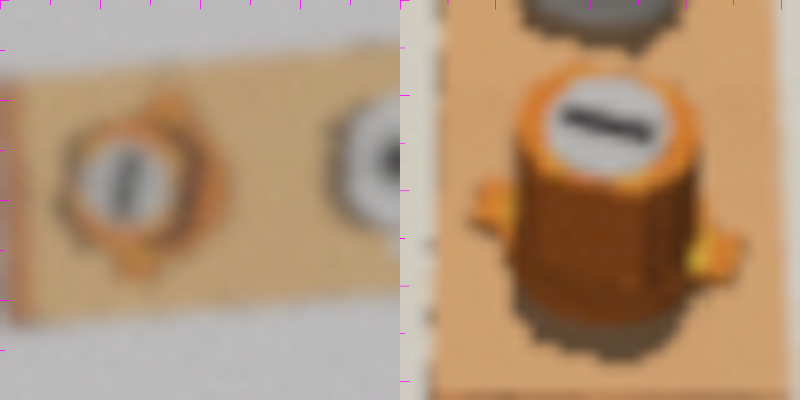

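```bash
cat > capfit.py <<'E'
from fit import *
o=pk('top',212,205,10,[(131,155),(122,215),(168,93),(134,276)])+pk('side',322,290,400/42,[(255,135),(162,113),(338,250),(75,206)])
# side: +x is left? side cam looks toward -y: image right = ?
m=[mk([12,0,75]),mk([-12,0,75]),mk([34.5,0,35]),mk([-34.5,0,35])]
sd=[mk([-12,0,75]),mk([12,0,75]),mk([-34.5,0,35]),mk([34.5,0,35])]
for a,b,c in((o,m+sd,'both'),(o[:4],m,'top'),(o[4:],sd,'side')):
    x,f=solve(a,b,[.49,.32,-.2]); print(c,x.round(4),f.round(2).tolist())
x,_=solve(o,m+sd,[.49,.32,-.2])
t=np.radians(np.arange(0,360,4)); ci=lambda r,z:np.array([x[0],x[1],z])+np.c_[np.cos(t),np.sin(t),0*t]*r
L=lambda pts:np.vstack([mk(p)(x) for p in pts])
ear=L([[e*34.5,s,35] for e in(1,-1) for s in np.linspace(-7,7,15)]); sl=L([[u,0,75] for u in np.linspace(-12,12,25)])
cv=[(ci(.0235,.075),(255,0,0)),(ear,(0,0,255)),(sl,(0,255,0))]
zoom('top0',212,205,40,40,10,'d1.png',1.6,cv)
zoom('side0',322,290,40,40,10,'d2.png',1.2,cv)
cv2.imwrite('pics/d3.png',np.hstack([cv2.imread('pics/d1.png'),cv2.imread('pics/d2.png')]))
E
python3 capfit.py
```

```text
base top [ 0.5138 -0.1943  0.2204] [[0.48, -0.77], [-0.78, 0.19], [0.06, 0.17], [0.24, 0.4]]
both [ 0.4898  0.3266 -0.1505] [[-0.24, -0.18], [-0.35, 0.61], [-0.34, 0.11], [0.24, 0.81], [-0.22, -0.21], [-0.33, 0.22], [-0.09, 0.04], [-0.24, -0.73]]
top [ 0.491   0.326  -0.1825] [[0.05, -0.51], [-0.28, 0.25], [0.14, -0.18], [0.11, 0.43]]
side [ 0.4893  0.3271 -0.129 ] [[0.03, -0.13], [-0.13, 0.48], [0.19, -0.03], [-0.09, -0.33]]
```

View pics/d3.png

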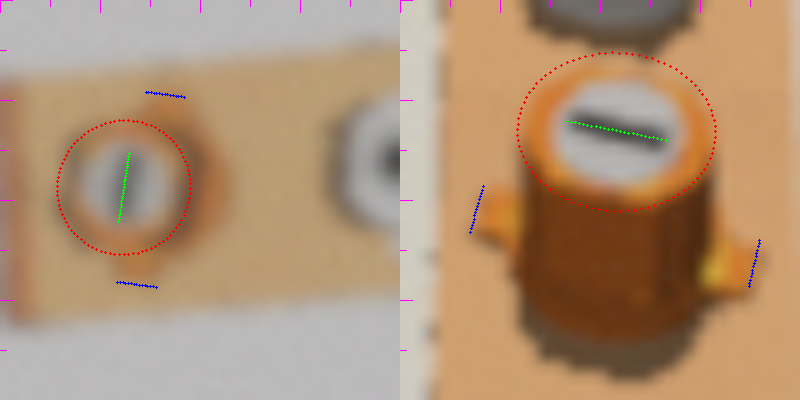

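```bash
cat > go.py <<'E'
from h import *
from scipy.spatial.transform import Rotation as Ro
def go(pos,yaw,hover=None):
    s=readout.state(); R=np.array(s['ee_rot']); p=np.array(s['position'])
    T=np.array([[np.cos(yaw),np.sin(yaw),0],[np.sin(yaw),-np.cos(yaw),0],[0,0,-1.]])
    d=R.T@(np.array(pos)-p); r=Ro.from_matrix(R.T@T).as_rotvec()
    print('t',s['time_s'],'pos',p.round(4),'yaw',np.degrees(np.arctan2(R[1,0],R[0,0])).round(2),'F',np.array(s['wrist_force']).round(1),'M',np.array(s['torque']).round(2),'w',round(s['width'],4))
    print('shift mm',(d*1000).round(1),'rot',r.round(4))
    return R,d,r
E
python3 - <<'E'
from go import *
go([.49,.3265,.23],np.radians(170.3))
go([.49,.3265,.12],np.radians(170.3))
E
```

```text
t 1.5 pos [0.1785 0.5989 0.2313] yaw 163.4 F [-0.5  0.  -0.6] M [0.01 0.01 0.01] w 0.0856
shift mm [-376.3 -172.1    1.3] rot [-0.     -0.     -0.1205]
t 1.5 pos [0.1785 0.5989 0.2313] yaw 163.4 F [-0.5  0.  -0.6] M [0.01 0.01 0.01] w 0.0856
shift mm [-376.3 -172.1  111.3] rot [-0.     -0.     -0.1205]
```

arm_command --rows '[{"tx": -0.04, "ty": -0.018, "tz": 0, "rz": -0.012}, {"tx": -0.08, "ty": -0.036, "tz": 0, "rz": -0.024}, {"tx": -0.12, "ty": -0.054, "tz": 0, "rz": -0.036}, {"tx": -0.16, "ty": -0.072, "tz": 0, "rz": -0.048}, {"tx": -0.2, "ty": -0.09, "tz": 0, "rz": -0.06}, {"tx": -0.24, "ty": -0.108, "tz": 0, "rz": -0.072}, {"tx": -0.28, "ty": -0.127, "tz": 0, "rz": -0.084}, {"tx": -0.32, "ty": -0.146, "tz": 0.01, "rz": -0.1}, {"tx": -0.35, "ty": -0.16, "tz": 0.04, "rz": -0.12}, {"tx": -0.376, "ty": -0.172, "tz": 0.07, "rz": -0.12}, {"tx": -0.376, "ty": -0.172, "tz": 0.1, "rz": -0.12}, {"tx": -0.376, "ty": -0.172, "tz": 0.111, "rz": -0.12}, {"tx": -0.376, "ty": -0.172, "tz": 0.111, "rz": -0.12}, {"tx": -0.376, "ty": -0.172, "tz": 0.111, "rz": -0.12}]'

```text
invalid input at $.rows[0]: expected keys tx, ty, tz, rx, ry, rz, claw
```

Run:
```python
from go import *
from z import zoom
go([.49,.3265,.049],np.radians(170.3))
p=cam('side'); q=cam('top')
zoom(p,290,230,100,100,6,'e1.png',1.2); zoom(q,195,190,60,60,6,'e2.png',1.6)
```

```text
t 1.5 pos [0.1785 0.5989 0.2313] yaw 163.4 F [-0.5  0.  -0.6] M [0.01 0.01 0.01] w 0.0856
shift mm [-376.3 -172.1  182.3] rot [-0.     -0.     -0.1205]
```

View pics/e1.png

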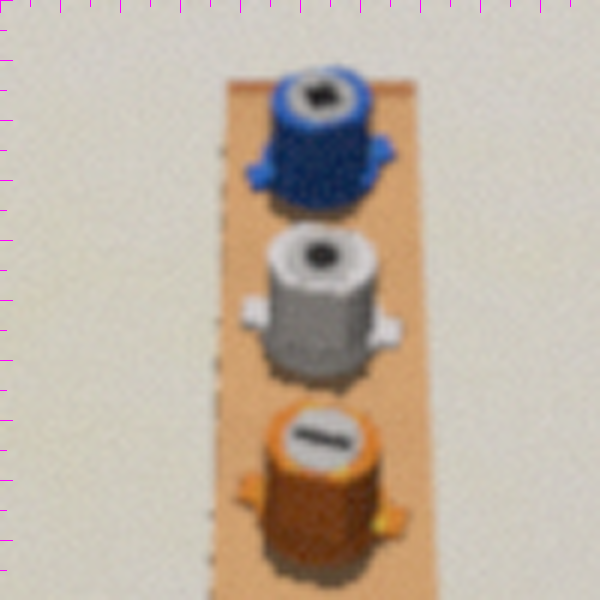

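All seven keys are required in each row, so nothing has moved yet. The picture shows the same scene, with the orange cap at about (343,305) in the side view.

arm_command --rows '[{"tx": -0.04, "ty": -0.018, "tz": 0, "rx": 0, "ry": 0, "rz": -0.012, "claw": 0.085}, {"tx": -0.08, "ty": -0.036, "tz": 0, "rx": 0, "ry": 0, "rz": -0.024, "claw": 0.085}, {"tx": -0.12, "ty": -0.054, "tz": 0, "rx": 0, "ry": 0, "rz": -0.036, "claw": 0.085}, {"tx": -0.16, "ty": -0.072, "tz": 0, "rx": 0, "ry": 0, "rz": -0.048, "claw": 0.085}, {"tx": -0.2, "ty": -0.09, "tz": 0, "rx": 0, "ry": 0, "rz": -0.06, "claw": 0.085}, {"tx": -0.24, "ty": -0.108, "tz": 0, "rx": 0, "ry": 0, "rz": -0.072, "claw": 0.085}, {"tx": -0.28, "ty": -0.127, "tz": 0, "rx": 0, "ry": 0, "rz": -0.084, "claw": 0.085}, {"tx": -0.32, "ty": -0.146, "tz": 0.01, "rx": 0, "ry": 0, "rz": -0.1, "claw": 0.085}, {"tx": -0.35, "ty": -0.16, "tz": 0.04, "rx": 0, "ry": 0, "rz": -0.12, "claw": 0.085}, {"tx": -0.376, "ty": -0.172, "tz": 0.07, "rx": 0, "ry": 0, "rz": -0.12, "claw": 0.085}, {"tx": -0.376, "ty": -0.172, "tz": 0.1, "rx": 0, "ry": 0, "rz": -0.12, "claw": 0.085}, {"tx": -0.376, "ty": -0.172, "tz": 0.111, "rx": 0, "ry": 0, "rz": -0.12, "claw": 0.085}, {"tx": -0.376, "ty": -0.172, "tz": 0.111, "rx": 0, "ry": 0, "rz": -0.12, "claw": 0.085}, {"tx": -0.376, "ty": -0.172, "tz": 0.111, "rx": 0, "ry": 0, "rz": -0.12, "claw": 0.085}]'

```text
time_s: 3.0
position: [0.4899, 0.3275, 0.1212]
ee_rot: [[-0.986, 0.168, 0.001], [0.168, 0.986, 0.001], [-0.001, 0.001, -1.0]]
wrist_force: [0.3, 0.2, -0.2]
width: 0.0846
```

Run:
```python
from go import *
from z import zoom
go([.49,.3265,.049],np.radians(170.3))
p=cam('side'); q=cam('top')
zoom(p,290,230,100,100,6,'e3.png',1.2); zoom(q,195,190,60,60,6,'e4.png',1.6)
```

```text
t 3.0 pos [0.4899 0.3275 0.1212] yaw 170.33 F [ 0.3  0.2 -0.2] M [-0.01 -0.01  0.04] w 0.0846
shift mm [-0.2 -1.  72.2] rot [0.0008 0.0011 0.0006]
```

View pics/e3.png

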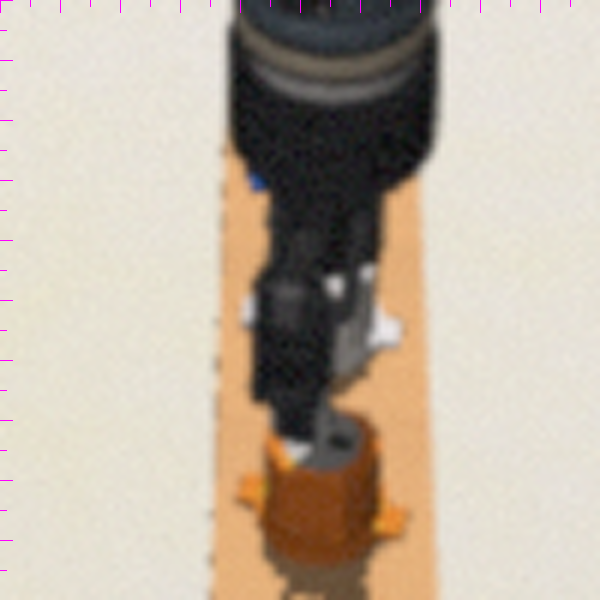

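Run:
```python
from go import *
s=readout.state();R=np.array(s['ee_rot']);p0=np.array(s['position'])
p=cam('side')
X=[p0+R@np.array([x,.0475,-.013]) for x in(-.011,0,.011)]+[[.49,.3265,.075]]
print((proj(p,X)-[290,230])*6)
```

```text
[[261.08715015 427.14662401]
 [289.89276728 433.10681082]
 [318.82783776 439.0937829 ]
 [318.54721762 435.20328735]]
```

arm_command --rows '[{"tx": -0.002, "ty": -0.001, "tz": 0.015, "rx": 0, "ry": 0, "rz": 0, "claw": 0.085}, {"tx": -0.002, "ty": -0.001, "tz": 0.03, "rx": 0, "ry": 0, "rz": 0, "claw": 0.085}, {"tx": -0.002, "ty": -0.001, "tz": 0.045, "rx": 0, "ry": 0, "rz": 0, "claw": 0.085}, {"tx": -0.002, "ty": -0.001, "tz": 0.06, "rx": 0, "ry": 0, "rz": 0, "claw": 0.085}, {"tx": -0.002, "ty": -0.001, "tz": 0.068, "rx": 0, "ry": 0, "rz": 0, "claw": 0.085}, {"tx": -0.002, "ty": -0.001, "tz": 0.072, "rx": 0, "ry": 0, "rz": 0, "claw": 0.085}, {"tx": -0.002, "ty": -0.001, "tz": 0.072, "rx": 0, "ry": 0, "rz": 0, "claw": 0.085}]'

```text
time_s: 3.85
position: [0.4921, 0.3264, 0.0494]
ee_rot: [[-0.986, 0.168, 0.002], [0.168, 0.986, 0.001], [-0.002, 0.001, -1.0]]
wrist_force: [0.2, -1.2, 0.9]
width: 0.085
```

Run:
```python
from go import *
from z import zoom
go([.4915,.3265,.049],np.radians(170.3))
p=cam('side'); q=cam('top')
zoom(p,300,250,80,80,7,'e5.png',1.4); zoom(q,195,190,60,60,6,'e6.png',1.6)
```

```text
t 3.85 pos [0.4921 0.3264 0.0494] yaw 170.35 F [ 0.2 -1.2  0.9] M [-0.03 -0.02 -0.05] w 0.085
shift mm [ 0.6 -0.   0.4] rot [0.0013 0.0021 0.0009]
```

View pics/e5.png

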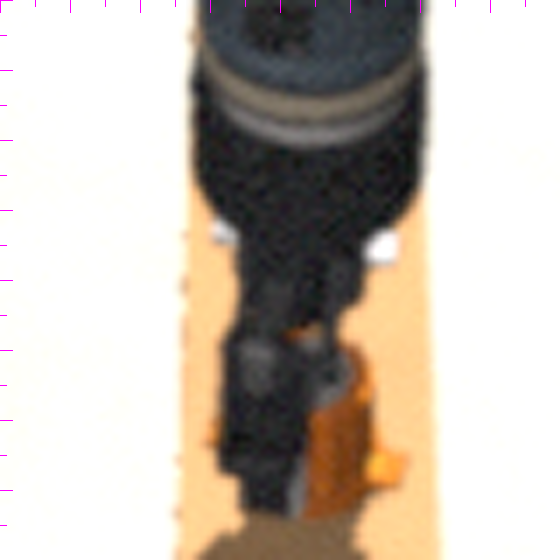

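arm_command --rows '[{"tx": 0, "ty": 0, "tz": 0, "rx": 0, "ry": 0, "rz": 0, "claw": 0.05}, {"tx": 0, "ty": 0, "tz": 0, "rx": 0, "ry": 0, "rz": 0, "claw": 0.03}, {"tx": 0, "ty": 0, "tz": 0, "rx": 0, "ry": 0, "rz": 0, "claw": 0.02}, {"tx": 0, "ty": 0, "tz": 0, "rx": 0, "ry": 0, "rz": 0, "claw": 0.02}, {"tx": 0, "ty": 0, "tz": 0, "rx": 0, "ry": 0, "rz": 0, "claw": 0.02}, {"tx": 0, "ty": 0, "tz": 0, "rx": 0, "ry": 0, "rz": 0, "claw": 0.02}]'

```text
time_s: 4.55
position: [0.4932, 0.3268, 0.051]
ee_rot: [[-0.986, 0.168, 0.005], [0.168, 0.986, 0.002], [-0.005, 0.003, -1.0]]
wrist_force: [-1.1, -0.6, 5.7]
width: 0.0349
```

arm_command --rows '[{"tx": 0, "ty": 0, "tz": -0.01, "rx": 0, "ry": 0, "rz": 0, "claw": 0.02}, {"tx": 0, "ty": 0, "tz": -0.02, "rx": 0, "ry": 0, "rz": 0, "claw": 0.02}, {"tx": 0, "ty": 0, "tz": -0.04, "rx": 0, "ry": 0, "rz": 0, "claw": 0.02}, {"tx": 0, "ty": 0, "tz": -0.06, "rx": 0, "ry": 0, "rz": 0, "claw": 0.02}, {"tx": 0, "ty": 0, "tz": -0.08, "rx": 0, "ry": 0, "rz": 0, "claw": 0.02}, {"tx": 0, "ty": 0, "tz": -0.08, "rx": 0, "ry": 0, "rz": 0, "claw": 0.02}, {"tx": 0, "ty": 0, "tz": -0.08, "rx": 0, "ry": 0, "rz": 0, "claw": 0.02}]'

```text
time_s: 5.25
position: [0.4927, 0.3266, 0.1313]
ee_rot: [[-0.986, 0.168, 0.006], [0.168, 0.986, 0.002], [-0.005, 0.003, -1.0]]
wrist_force: [-0.4, -0.5, -2.5]
width: 0.0348
```

Run:
```python
from go import *
from z import zoom
go([.4915,.3265,.129],np.radians(170.3))
s=readout.state();print(np.array(s['ee_rot']).round(4))
p=cam('side'); q=cam('top')
zoom(p,300,220,90,90,6,'f1.png',1.2); zoom(q,195,190,60,60,6,'f2.png',1.6)
```

```text
t 5.25 pos [0.4927 0.3266 0.1313] yaw 170.35 F [-0.4 -0.5 -2.5] M [-0.01 -0.02  0.02] w 0.0348
shift mm [ 1.1 -0.3  2.3] rot [0.0032 0.0051 0.0009]
[[-0.9858  0.1676  0.0056]
 [ 0.1676  0.9859  0.0023]
 [-0.0051  0.0032 -1.    ]]
```

View pics/f1.png

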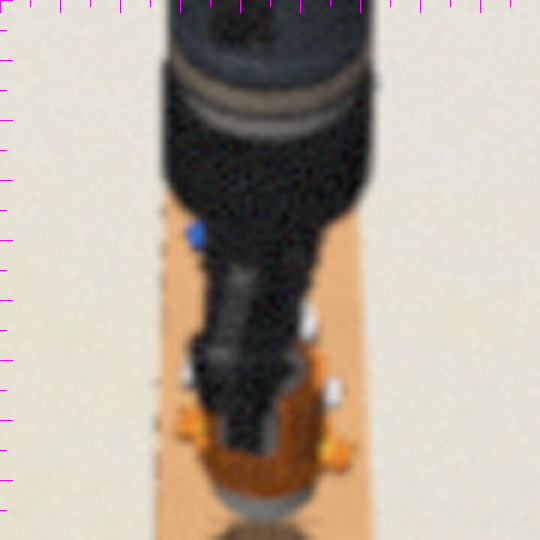

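Run:
```python
from go import *
go([.4927,.3266,.275],np.radians(170.3))
go([.515,-.1955,.275],np.radians(192.2))
```

```text
t 5.35 pos [0.4919 0.3263 0.13  ] yaw 170.34 F [-0.6 -0.4 -1.6] M [ 0.02 -0.    0.03] w 0.0346
shift mm [  -1.2    0.7 -145. ] rot [0.0017 0.0027 0.0008]
t 5.35 pos [0.4919 0.3263 0.13  ] yaw 170.34 F [-0.6 -0.4 -1.6] M [ 0.02 -0.    0.03] w 0.0346
shift mm [-110.7 -510.2 -145.5] rot [ 0.0011  0.003  -0.3814]
```

arm_command --rows '[{"tx": 0, "ty": 0, "tz": -0.03, "rx": 0, "ry": 0, "rz": 0, "claw": 0.02}, {"tx": -0.002, "ty": -0.01, "tz": -0.07, "rx": 0, "ry": 0, "rz": 0, "claw": 0.02}, {"tx": -0.006, "ty": -0.03, "tz": -0.11, "rx": 0, "ry": 0, "rz": -0.02, "claw": 0.02}, {"tx": -0.014, "ty": -0.065, "tz": -0.14, "rx": 0, "ry": 0, "rz": -0.05, "claw": 0.02}, {"tx": -0.023, "ty": -0.105, "tz": -0.145, "rx": 0, "ry": 0, "rz": -0.08, "claw": 0.02}, {"tx": -0.032, "ty": -0.145, "tz": -0.145, "rx": 0, "ry": 0, "rz": -0.11, "claw": 0.02}, {"tx": -0.04, "ty": -0.185, "tz": -0.145, "rx": 0, "ry": 0, "rz": -0.14, "claw": 0.02}, {"tx": -0.049, "ty": -0.225, "tz": -0.145, "rx": 0, "ry": 0, "rz": -0.17, "claw": 0.02}, {"tx": -0.058, "ty": -0.265, "tz": -0.145, "rx": 0, "ry": 0, "rz": -0.2, "claw": 0.02}, {"tx": -0.066, "ty": -0.305, "tz": -0.145, "rx": 0, "ry": 0, "rz": -0.23, "claw": 0.02}, {"tx": -0.075, "ty": -0.345, "tz": -0.145, "rx": 0, "ry": 0, "rz": -0.26, "claw": 0.02}, {"tx": -0.084, "ty": -0.385, "tz": -0.145, "rx": 0, "ry": 0, "rz": -0.29, "claw": 0.02}, {"tx": -0.092, "ty": -0.425, "tz": -0.145, "rx": 0, "ry": 0, "rz": -0.32, "claw": 0.02}, {"tx": -0.1, "ty": -0.46, "tz": -0.145, "rx": 0, "ry": 0, "rz": -0.35, "claw": 0.02}, {"tx": -0.106, "ty": -0.49, "tz": -0.145, "rx": 0, "ry": 0, "rz": -0.38, "claw": 0.02}, {"tx": -0.11, "ty": -0.505, "tz": -0.145, "rx": 0, "ry": 0, "rz": -0.38, "claw": 0.02}, {"tx": -0.1107, "ty": -0.5102, "tz": -0.145, "rx": 0.001, "ry": 0.003, "rz": -0.3814, "claw": 0.02}, {"tx": -0.1107, "ty": -0.5102, "tz": -0.145, "rx": 0.001, "ry": 0.003, "rz": -0.3814, "claw": 0.02}, {"tx": -0.1107, "ty": -0.5102, "tz": -0.145, "rx": 0.001, "ry": 0.003, "rz": -0.3814, "claw": 0.02}]'

```text
time_s: 7.25
position: [0.5147, -0.1938, 0.2741]
ee_rot: [[-0.977, -0.212, -0.001], [-0.212, 0.977, 0.002], [0.001, 0.002, -1.0]]
wrist_force: [1.0, 0.6, -1.4]
width: 0.0349
```

Run:
```python
from go import *
from z import zoom
import pickle
go([.515,-.1955,.275],np.radians(192.2))
for n in('top','side'):
    ps=[cam(n) for _ in range(6)]
    q=dict(ps[-1]); q['frame']=np.mean([p['frame'].astype(float) for p in ps],0); pickle.dump(q,open(n+'1.pkl','wb'))
zoom('side1',310,70,80,80,7,'g1.png',1.3); zoom('top1',340,165,70,70,8,'g2.png',1.8)
```

```text
t 7.25 pos [ 0.5147 -0.1938  0.2741] yaw -167.75 F [ 1.   0.6 -1.4] M [ 0.03 -0.08 -0.03] w 0.0349
shift mm [ 0.  -1.7 -0.9] rot [ 0.0019 -0.0009  0.0009]
```

View pics/g1.png

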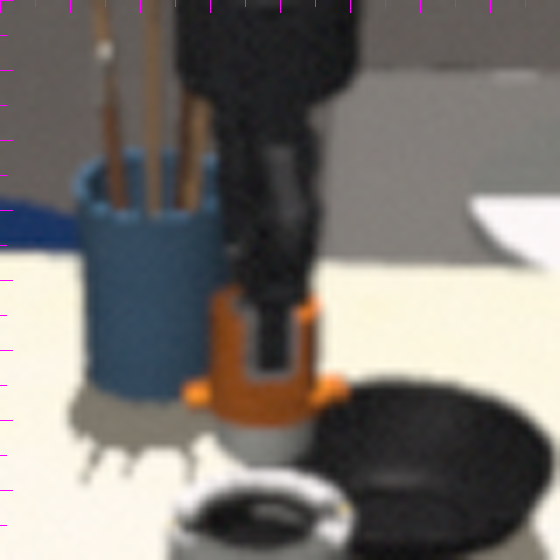

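View pics/g2.png

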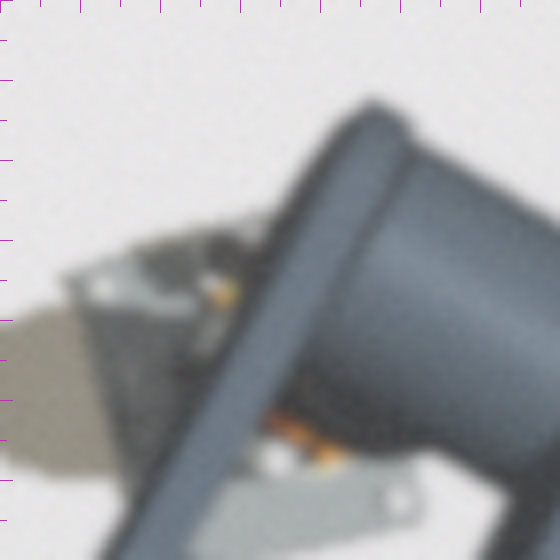

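```bash
cat > held.py <<'E'
from fit import *
import sys
def heldfit(tag,pts,pos,yaw,h0=.043,u0=310,v0=70,k=7):
    P['s']=pickle.load(open(tag+'.pkl','rb'))
    # features: -x? ears & foot
    pass
E
python3 - <<'E'
from fit import *
P1=pickle.load(open('side1.pkl','rb'))
yaw=np.radians(12.2)
pos=np.array([.5147,-.1938,.2741])
t=np.radians(np.arange(0,360,4))
def model(x,y,z,yaw):
    C=np.array([x,y,z]); tr=lambda L:C+np.array(L)@Rz(yaw).T/1000
    circ=lambda r,h:tr(np.c_[r*np.cos(t),r*np.sin(t),h+0*t])
    ear=tr([[e*34.5,s,h] for e in(1,-1) for s in np.linspace(-7,7,15) for h in(24,29)])
    return [(circ(21.5,8),(255,0,0)),(circ(27,24),(0,255,0)),(circ(27,29),(0,255,0)),(ear,(0,0,255)),(circ(23.5,69),(255,0,255))]
rim=np.array([.5146,-.1957,.1908]); ri=[(rim+np.c_[np.cos(t),np.sin(t),0*t]*r,(255,0,0)) for r in(.0285,.04)]
zoom(P1,325,100,45,50,12,'g3.png',1.3,model(pos[0],pos[1],pos[2]-.043,yaw)+ri)
E
```

```text
base top [ 0.5138 -0.1943  0.2204] [[0.48, -0.77], [-0.78, 0.19], [0.06, 0.17], [0.24, 0.4]]
```

View pics/g3.png

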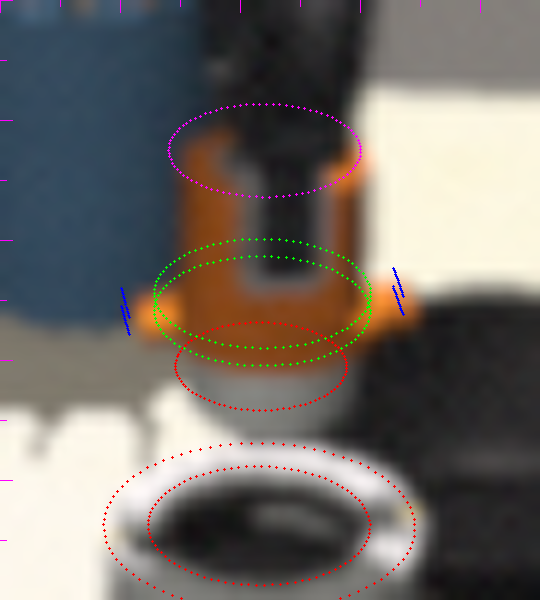

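Run:
```python
from fit import *
a=pickle.load(open('side0.pkl','rb'));b=pickle.load(open('side1.pkl','rb'))
for k in('rvec','tvec'): print(a[k],b[k])
# image shift near base
for (n) in('side','top'):
    A=pickle.load(open(n+'0.pkl','rb'))['frame'].mean(2);B=pickle.load(open(n+'1.pkl','rb'))['frame'].mean(2)
    for sl in((slice(145,210),slice(315,375)),(slice(235,345),slice(315,375)),(slice(290,390),slice(170,310))) if n=='side' else ((slice(190,240),slice(205,300)),(slice(100,190),slice(170,350))):
        print(n,cv2.phaseCorrelate(A[sl].copy(),B[sl].copy()))
```

```text
base top [ 0.5138 -0.1943  0.2204] [[0.48, -0.77], [-0.78, 0.19], [0.06, 0.17], [0.24, 0.4]]
[ 0.12358184 -2.77541094  1.3388777 ] [ 0.12358184 -2.77541094  1.3388777 ]
[0.57053467 0.13546937 1.38360398] [0.57053467 0.13546937 1.38360398]
side ((0.07602264028677652, 0.04056078079975123), 0.8836213960250318)
side ((-0.030189935183781103, 0.09206733425777713), 0.5018688457542887)
side ((0.034742188439665256, -0.012763632750122156), 1.000128128367416)
top ((-0.682695535702905, -0.08685454134912973), 0.2963887308782833)
top ((0.06288640626551967, 0.0007270759146393857), 0.9900739573080852)
```

```bash
cat > ov.py <<'E'
from fit import *
t=np.radians(np.arange(0,360,4))
def model(x,y,z,yaw):
    C=np.array([x,y,z]); tr=lambda L:C+np.array(L)@Rz(yaw).T/1000
    circ=lambda r,h:tr(np.c_[r*np.cos(t),r*np.sin(t),h+0*t])
    ear=tr([[e*34.5,s,h] for e in(1,-1) for s in np.linspace(-7,7,15) for h in(24,29)])
    ear2=tr([[e*q,s,29] for e in(1,-1) for s in (-7,7) for q in np.linspace(26,34.5,6)])
    a=np.arcsin(18/23.5); 
    blk=lambda h:tr([[u,s*18,h] for s in(1,-1) for u in np.linspace(-15,15,20)])
    return [(circ(21.5,8),(255,0,0)),(circ(27,24),(0,255,0)),(circ(27,29),(0,255,0)),(ear,(0,0,255)),(ear2,(0,0,255)),(blk(69),(255,0,255)),(blk(29),(255,0,255))]
rim=np.array([.5146,-.1957,.1908]); ri=[(rim+np.c_[np.cos(t),np.sin(t),0*t]*r,(255,0,0)) for r in(.0285,.04)]
def ov(x,y,z,yaw,tag,out):
    m=model(x,y,z,np.radians(yaw))+ri
    zoom('side'+tag,322,100,50,50,8,'_a.png',1.3,m); zoom('top'+tag,355,190,50,50,8,'_b.png',1.8,m)
    cv2.imwrite('pics/'+out,np.hstack([cv2.imread('pics/_a.png'),cv2.imread('pics/_b.png')]))
E
python3 - <<'E'
from ov import *
ov(.5125,-.1938,.2741-.044,12.2,'1','g4.png')
E
```

```text
base top [ 0.5138 -0.1943  0.2204] [[0.48, -0.77], [-0.78, 0.19], [0.06, 0.17], [0.24, 0.4]]
```

View pics/g4.png

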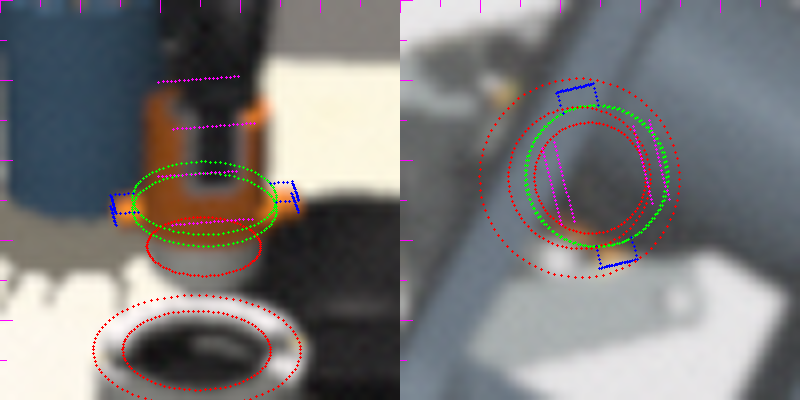

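Run:
```python
from ov import *
for i,yw in enumerate((12.2,7)):
    m=model(.511,-.1938,.2741-.0465,np.radians(yw)); zoom('side1',330,115,32,25,12,'_%d.png'%i,1.3,[m[3],m[4],m[2]])
zoom('side1',330,115,32,25,12,'_2.png',1.3)
cv2.imwrite('pics/g5.png',np.vstack([np.hstack([cv2.imread('pics/_0.png'),cv2.imread('pics/_1.png')]),cv2.copyMakeBorder(cv2.imread('pics/_2.png'),0,0,0,384,0)])[:600])
```

```text
base top [ 0.5138 -0.1943  0.2204] [[0.48, -0.77], [-0.78, 0.19], [0.06, 0.17], [0.24, 0.4]]
```

View pics/g5.png

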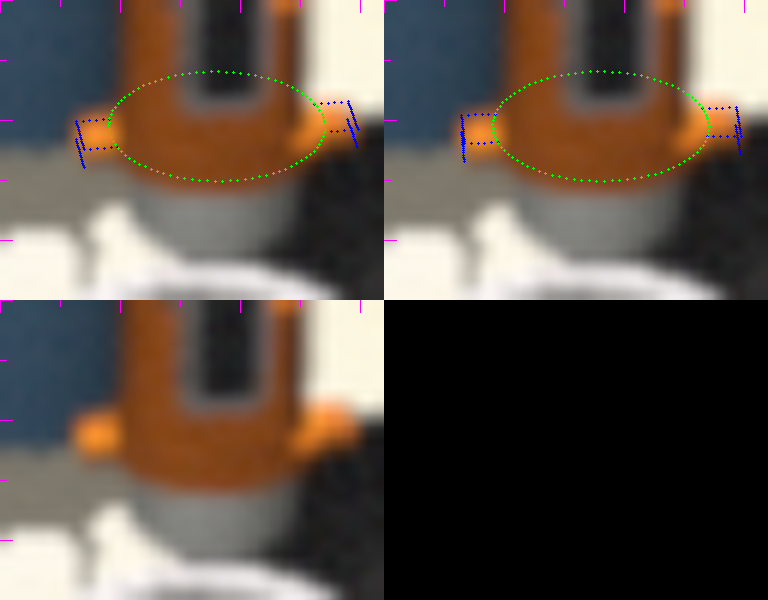

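Run:
```python
from go import *
go([.5172,-.1955,.222],np.radians(192.7))
```

```text
t 7.85 pos [ 0.515  -0.1954  0.2745] yaw -167.8 F [ 0.2 -0.5 -3. ] M [-0.04 -0.06  0.04] w 0.035
shift mm [-2.1 -0.5 52.5] rot [ 0.      0.     -0.0088]
```

arm_command --rows '[{"tx": -0.0024, "ty": -0.001, "tz": 0.01, "rx": 0, "ry": 0, "rz": -0.009, "claw": 0.02}, {"tx": -0.0024, "ty": -0.001, "tz": 0.02, "rx": 0, "ry": 0, "rz": -0.009, "claw": 0.02}, {"tx": -0.0024, "ty": -0.001, "tz": 0.03, "rx": 0, "ry": 0, "rz": -0.009, "claw": 0.02}, {"tx": -0.0024, "ty": -0.001, "tz": 0.036, "rx": 0, "ry": 0, "rz": -0.009, "claw": 0.02}, {"tx": -0.0024, "ty": -0.001, "tz": 0.042, "rx": 0, "ry": 0, "rz": -0.009, "claw": 0.02}, {"tx": -0.0024, "ty": -0.001, "tz": 0.046, "rx": 0, "ry": 0, "rz": -0.009, "claw": 0.02}, {"tx": -0.0024, "ty": -0.001, "tz": 0.05, "rx": 0, "ry": 0, "rz": -0.009, "claw": 0.02}, {"tx": -0.0024, "ty": -0.001, "tz": 0.05, "rx": 0, "ry": 0, "rz": -0.009, "claw": 0.02}]'

```text
time_s: 8.65
position: [0.5174, -0.1958, 0.2241]
ee_rot: [[-0.975, -0.22, -0.001], [-0.22, 0.975, 0.0], [0.001, 0.001, -1.0]]
wrist_force: [-0.4, 0.2, -1.5]
width: 0.0349
```

Run:
```python
from go import *
from z import zoom
import pickle
go([.5175,-.196,.212],np.radians(192.7))
for n in('side','top'):
    ps=[cam(n) for _ in range(6)]
    q=dict(ps[-1]); q['frame']=np.mean([p['frame'].astype(float) for p in ps],0); pickle.dump(q,open(n+'2.pkl','wb'))
go([.5175,-.196,.212],np.radians(192.7))
zoom('side2',322,108,48,48,12,'h1.png',1.3); zoom('top2',345,185,55,55,10,'h2.png',1.8)
```

```text
t 8.65 pos [ 0.5174 -0.1958  0.2241] yaw -167.29 F [-0.4  0.2 -1.5] M [ 0.02 -0.06  0.02] w 0.0349
shift mm [-0.1 -0.2 12.1] rot [ 0.0006 -0.0006  0.0002]
t 9.25 pos [ 0.5176 -0.1959  0.2246] yaw -167.29 F [ 0.1  0.1 -2.4] M [ 0.02 -0.02  0.01] w 0.0349
shift mm [ 0.1 -0.1 12.6] rot [-0.0001  0.0001  0.0002]
```

View pics/h1.png

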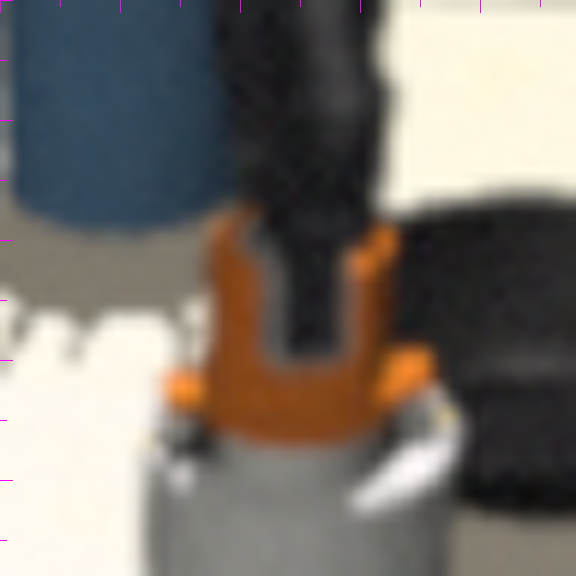

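View pics/h2.png

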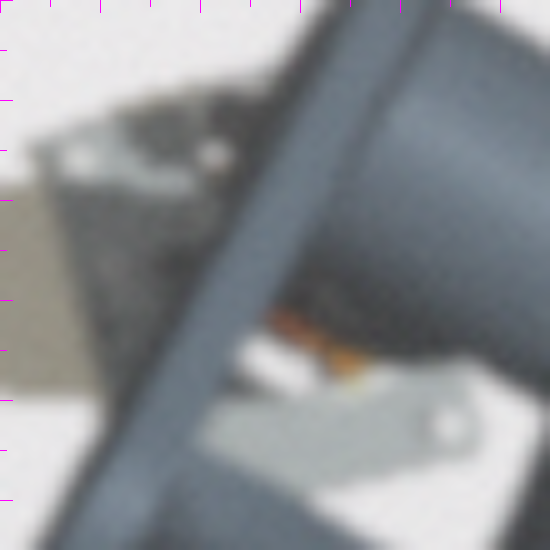

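arm_command --rows '[{"tx": 0, "ty": 0, "tz": 0.003, "rx": 0, "ry": 0, "rz": 0, "claw": 0.02}, {"tx": 0, "ty": 0, "tz": 0.006, "rx": 0, "ry": 0, "rz": 0, "claw": 0.02}, {"tx": 0, "ty": 0, "tz": 0.008, "rx": 0, "ry": 0, "rz": 0, "claw": 0.02}, {"tx": 0, "ty": 0, "tz": 0.01, "rx": 0, "ry": 0, "rz": 0, "claw": 0.02}, {"tx": 0, "ty": 0, "tz": 0.01, "rx": 0, "ry": 0, "rz": 0, "claw": 0.02}]'

```text
time_s: 9.75
position: [0.5174, -0.1958, 0.2141]
ee_rot: [[-0.975, -0.22, -0.001], [-0.22, 0.975, 0.0], [0.001, 0.001, -1.0]]
wrist_force: [-0.6, -0.6, -1.9]
width: 0.0349
```

No contact yet. The spigot is about 23 mm into the mouth.

arm_command --rows '[{"tx": 0, "ty": 0, "tz": 0.001, "rx": 0, "ry": 0, "rz": 0, "claw": 0.02}, {"tx": 0, "ty": 0, "tz": 0.002, "rx": 0, "ry": 0, "rz": 0, "claw": 0.02}, {"tx": 0, "ty": 0, "tz": 0.003, "rx": 0, "ry": 0, "rz": 0, "claw": 0.02}, {"tx": 0, "ty": 0, "tz": 0.004, "rx": 0, "ry": 0, "rz": 0, "claw": 0.02}, {"tx": 0, "ty": 0, "tz": 0.004, "rx": 0, "ry": 0, "rz": 0, "claw": 0.02}]'

```text
time_s: 10.25
position: [0.5174, -0.1958, 0.2103]
ee_rot: [[-0.975, -0.22, -0.001], [-0.22, 0.975, 0.0], [0.0, 0.001, -1.0]]
wrist_force: [-0.5, 0.3, -0.9]
width: 0.0346
```

arm_command --rows '[{"tx": 0, "ty": 0, "tz": 0.001, "rx": 0, "ry": 0, "rz": 0, "claw": 0.02}, {"tx": 0, "ty": 0, "tz": 0.002, "rx": 0, "ry": 0, "rz": 0, "claw": 0.02}, {"tx": 0, "ty": 0, "tz": 0.003, "rx": 0, "ry": 0, "rz": 0, "claw": 0.02}, {"tx": 0, "ty": 0, "tz": 0.003, "rx": 0, "ry": 0, "rz": 0, "claw": 0.02}]'

```text
time_s: 10.65
position: [0.5174, -0.1958, 0.2076]
ee_rot: [[-0.975, -0.22, -0.0], [-0.22, 0.975, 0.0], [0.0, 0.0, -1.0]]
wrist_force: [-1.8, 0.7, 4.8]
width: 0.0346
```

arm_command --rows '[{"tx": 0, "ty": 0, "tz": 0.001, "rx": 0, "ry": 0, "rz": 0, "claw": 0.02}, {"tx": 0, "ty": 0, "tz": 0.002, "rx": 0, "ry": 0, "rz": 0, "claw": 0.02}, {"tx": 0, "ty": 0, "tz": 0.002, "rx": 0, "ry": 0, "rz": 0, "claw": 0.02}]'

```text
time_s: 10.95
position: [0.5174, -0.1958, 0.206]
ee_rot: [[-0.975, -0.22, -0.0], [-0.22, 0.975, 0.0], [0.0, 0.0, -1.0]]
wrist_force: [-1.7, 1.2, 6.1]
width: 0.0351
```

Run:
```python
from go import *
from z import zoom
import pickle
go([.5175,-.196,.205],np.radians(192.7))
for n in('side','top'):
    ps=[cam(n) for _ in range(6)]
    q=dict(ps[-1]); q['frame']=np.mean([p['frame'].astype(float) for p in ps],0); pickle.dump(q,open(n+'3.pkl','wb'))
go([.5175,-.196,.205],np.radians(192.7))
zoom('side3',322,108,48,48,12,'i1.png',1.3)
```

```text
t 10.95 pos [ 0.5174 -0.1958  0.206 ] yaw -167.28 F [-1.7  1.2  6.1] M [0.27 0.37 0.06] w 0.0351
shift mm [-0.1 -0.2  1. ] rot [ 0.0002 -0.0002  0.0003]
t 11.55 pos [ 0.5174 -0.1958  0.2061] yaw -167.28 F [-3.   0.8  5.7] M [0.27 0.32 0.03] w 0.035
shift mm [-0.1 -0.2  1.1] rot [ 0.0001 -0.0002  0.0003]
```

View pics/i1.png

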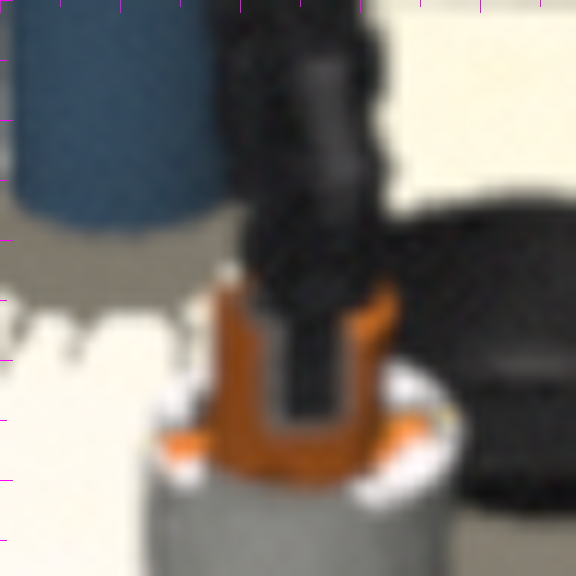

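arm_command --rows '[{"tx": 0.001, "ty": 0, "tz": 0.001, "rx": 0, "ry": 0, "rz": 0, "claw": 0.02}, {"tx": 0.001, "ty": 0, "tz": 0.002, "rx": 0, "ry": 0, "rz": 0, "claw": 0.02}, {"tx": 0.001, "ty": 0, "tz": 0.003, "rx": 0, "ry": 0, "rz": 0, "claw": 0.02}, {"tx": 0.001, "ty": 0, "tz": 0.003, "rx": 0, "ry": 0, "rz": 0, "claw": 0.02}]'

```text
time_s: 11.95
position: [0.5174, -0.1959, 0.204]
ee_rot: [[-0.976, -0.22, 0.002], [-0.22, 0.976, 0.0], [-0.002, -0.0, -1.0]]
wrist_force: [-0.8, 2.3, 8.7]
width: 0.0347
```

arm_command --rows '[{"tx": 0, "ty": 0, "tz": 0.001, "rx": 0, "ry": 0, "rz": 0, "claw": 0.02}, {"tx": 0, "ty": 0, "tz": 0.002, "rx": 0, "ry": 0, "rz": 0, "claw": 0.02}, {"tx": 0, "ty": 0, "tz": 0.003, "rx": 0, "ry": 0, "rz": 0, "claw": 0.02}, {"tx": 0, "ty": 0, "tz": 0.003, "rx": 0, "ry": 0, "rz": 0, "claw": 0.02}]'

```text
time_s: 12.35
position: [0.5174, -0.1958, 0.2022]
ee_rot: [[-0.976, -0.22, 0.003], [-0.22, 0.976, -0.0], [-0.003, -0.001, -1.0]]
wrist_force: [-3.8, 2.2, 11.0]
width: 0.035
```

arm_command --rows '[{"tx": 0.001, "ty": 0.001, "tz": 0.001, "rx": 0, "ry": 0, "rz": 0, "claw": 0.02}, {"tx": 0.001, "ty": 0.001, "tz": 0.002, "rx": 0, "ry": 0, "rz": 0, "claw": 0.02}, {"tx": 0.001, "ty": 0.001, "tz": 0.003, "rx": 0, "ry": 0, "rz": 0, "claw": 0.02}, {"tx": 0.001, "ty": 0.001, "tz": 0.003, "rx": 0, "ry": 0, "rz": 0, "claw": 0.02}]'

```text
time_s: 12.75
position: [0.5174, -0.1958, 0.2011]
ee_rot: [[-0.975, -0.22, 0.006], [-0.22, 0.975, -0.002], [-0.005, -0.003, -1.0]]
wrist_force: [-2.1, 0.4, 12.5]
width: 0.035
```

Run:
```python
from go import *
R,d,r=go([.5172,-.1957,.198],np.radians(192.7))
```

```text
t 12.75 pos [ 0.5174 -0.1958  0.2011] yaw -167.29 F [-2.1  0.4 12.5] M [ 0.26  0.39 -0.02] w 0.035
shift mm [0.2 0.1 3.1] rot [-0.0035  0.0052  0.0002]
```

arm_command --rows '[{"tx": 0.001, "ty": 0, "tz": 0.002, "rx": 0.003, "ry": 0.005, "rz": 0, "claw": 0.02}, {"tx": 0.001, "ty": 0, "tz": 0.003, "rx": 0.003, "ry": 0.005, "rz": 0, "claw": 0.02}, {"tx": 0.001, "ty": 0, "tz": 0.0035, "rx": 0.003, "ry": 0.005, "rz": 0, "claw": 0.02}, {"tx": 0.001, "ty": 0, "tz": 0.0035, "rx": 0.003, "ry": 0.005, "rz": 0, "claw": 0.02}]'

```text
time_s: 13.15
position: [0.5174, -0.1958, 0.1996]
ee_rot: [[-0.976, -0.22, 0.004], [-0.22, 0.976, -0.006], [-0.003, -0.007, -1.0]]
wrist_force: [-2.6, 2.9, 13.9]
width: 0.035
```

arm_command --rows '[{"tx": 0, "ty": 0, "tz": 0.002, "rx": -0.007, "ry": 0.003, "rz": 0.05, "claw": 0.02}, {"tx": 0, "ty": 0, "tz": 0.002, "rx": -0.007, "ry": 0.003, "rz": 0.1, "claw": 0.02}, {"tx": 0, "ty": 0, "tz": 0.002, "rx": -0.007, "ry": 0.003, "rz": 0.15, "claw": 0.02}, {"tx": 0, "ty": 0, "tz": 0.002, "rx": -0.007, "ry": 0.003, "rz": 0.2, "claw": 0.02}, {"tx": 0, "ty": 0, "tz": 0.002, "rx": -0.007, "ry": 0.003, "rz": 0.2, "claw": 0.02}]'

```text
time_s: 13.65
position: [0.5182, -0.196, 0.1998]
ee_rot: [[-1.0, -0.021, 0.003], [-0.021, 1.0, -0.001], [-0.003, -0.001, -1.0]]
wrist_force: [-3.4, 1.8, 13.1]
width: 0.0351
```

Run:
```python
from go import *
from z import zoom
go([.5174,-.1958,.198],np.radians(111.2))
p=cam('side');zoom(p,322,108,48,48,12,'j1.png',1.3)
```

```text
t 13.65 pos [ 0.5182 -0.196   0.1998] yaw -178.79 F [-3.4  1.8 13.1] M [0.43 0.57 0.02] w 0.0351
shift mm [0.8 0.2 1.8] rot [9.0000e-04 3.2000e-03 1.2219e+00]
```

View pics/j1.png

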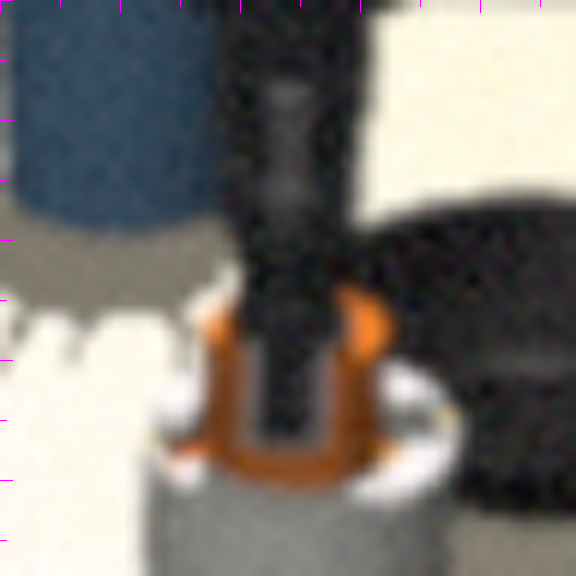

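arm_command --rows '[{"tx": 0.001, "ty": 0, "tz": 0.002, "rx": 0, "ry": 0.003, "rz": 0.07, "claw": 0.02}, {"tx": 0.001, "ty": 0, "tz": 0.002, "rx": 0, "ry": 0, "rz": 0.14, "claw": 0.02}, {"tx": 0.001, "ty": 0, "tz": 0.002, "rx": 0, "ry": 0, "rz": 0.21, "claw": 0.02}, {"tx": 0.001, "ty": 0, "tz": 0.002, "rx": 0, "ry": 0, "rz": 0.28, "claw": 0.02}, {"tx": 0.001, "ty": 0, "tz": 0.002, "rx": 0, "ry": 0, "rz": 0.35, "claw": 0.02}, {"tx": 0.001, "ty": 0, "tz": 0.002, "rx": 0, "ry": 0, "rz": 0.42, "claw": 0.02}, {"tx": 0.001, "ty": 0, "tz": 0.002, "rx": 0, "ry": 0, "rz": 0.49, "claw": 0.02}, {"tx": 0.001, "ty": 0, "tz": 0.002, "rx": 0, "ry": 0, "rz": 0.56, "claw": 0.02}, {"tx": 0.001, "ty": 0, "tz": 0.002, "rx": 0, "ry": 0, "rz": 0.6, "claw": 0.02}, {"tx": 0.001, "ty": 0, "tz": 0.002, "rx": 0, "ry": 0, "rz": 0.6, "claw": 0.02}]'

```text
time_s: 14.7
position: [0.5183, -0.1966, 0.2]
ee_rot: [[-0.837, 0.547, 0.006], [0.547, 0.837, -0.003], [-0.007, 0.001, -1.0]]
wrist_force: [-3.1, 1.4, 13.9]
width: 0.0349
```

Run:
```python
from go import *
from z import zoom
go([.5174,-.1958,.198],np.radians(111.2))
p=cam('side');zoom(p,322,108,48,48,12,'j2.png',1.3)
```

```text
t 14.7 pos [ 0.5183 -0.1966  0.2   ] yaw 146.86 F [-3.1  1.4 13.9] M [0.26 0.5  0.06] w 0.0349
shift mm [1.2 0.2 2. ] rot [0.0029 0.0063 0.6224]
```

View pics/j2.png

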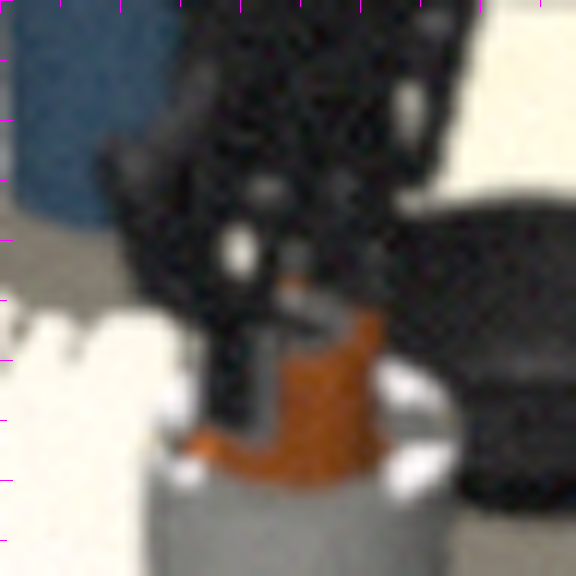

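arm_command --rows '[{"tx": 0.001, "ty": 0, "tz": 0.002, "rx": 0.003, "ry": 0.006, "rz": 0.07, "claw": 0.02}, {"tx": 0.001, "ty": 0, "tz": 0.002, "rx": 0.003, "ry": 0.006, "rz": 0.14, "claw": 0.02}, {"tx": 0.001, "ty": 0, "tz": 0.002, "rx": 0.003, "ry": 0.006, "rz": 0.21, "claw": 0.02}, {"tx": 0.001, "ty": 0, "tz": 0.002, "rx": 0.003, "ry": 0.006, "rz": 0.28, "claw": 0.02}, {"tx": 0.001, "ty": 0, "tz": 0.002, "rx": 0.003, "ry": 0.006, "rz": 0.35, "claw": 0.02}, {"tx": 0.001, "ty": 0, "tz": 0.002, "rx": 0.003, "ry": 0.006, "rz": 0.42, "claw": 0.02}, {"tx": 0.001, "ty": 0, "tz": 0.002, "rx": 0.003, "ry": 0.006, "rz": 0.49, "claw": 0.02}, {"tx": 0.001, "ty": 0, "tz": 0.002, "rx": 0.003, "ry": 0.006, "rz": 0.53, "claw": 0.02}, {"tx": 0.001, "ty": 0, "tz": 0.002, "rx": 0.003, "ry": 0.006, "rz": 0.53, "claw": 0.02}]'

```text
time_s: 15.65
position: [0.5175, -0.1966, 0.2]
ee_rot: [[-0.447, 0.895, 0.001], [0.895, 0.447, -0.003], [-0.003, -0.0, -1.0]]
wrist_force: [-4.7, 1.3, 13.9]
width: 0.0347
```

Run:
```python
from go import *
go([.5174,-.1958,.198],np.radians(111.2))
```

```text
t 15.65 pos [ 0.5175 -0.1966  0.2   ] yaw 116.54 F [-4.7  1.3 13.9] M [ 0.12  0.82 -0.  ] w 0.0347
shift mm [0.8 0.2 2. ] rot [-0.0004  0.0027  0.0931]
```

arm_command --rows '[{"tx": 0, "ty": -0.001, "tz": 0.002, "rx": 0, "ry": 0.003, "rz": 0.03, "claw": 0.02}, {"tx": 0, "ty": -0.001, "tz": 0.002, "rx": 0, "ry": 0.003, "rz": 0.06, "claw": 0.02}, {"tx": 0, "ty": -0.001, "tz": 0.002, "rx": 0, "ry": 0.003, "rz": 0.06, "claw": 0.02}]'

```text
time_s: 15.95
position: [0.5172, -0.1971, 0.2]
ee_rot: [[-0.393, 0.919, 0.001], [0.919, 0.393, -0.001], [-0.002, 0.001, -1.0]]
wrist_force: [-2.7, 2.9, 14.0]
width: 0.0353
```

Run:
```python
from go import *
go([.5174,-.1958,.198],np.radians(111.2))
```

```text
t 15.95 pos [ 0.5172 -0.1971  0.2   ] yaw 113.15 F [-2.7  2.9 14. ] M [0.38 0.47 0.29] w 0.0353
shift mm [1.2 0.7 2. ] rot [0.0009 0.0016 0.0341]
```

arm_command --rows '[{"tx": 0, "ty": 0, "tz": 0.002, "rx": 0, "ry": 0.002, "rz": 0.025, "claw": 0.02}, {"tx": 0, "ty": 0, "tz": 0.002, "rx": 0, "ry": 0.002, "rz": 0.05, "claw": 0.02}, {"tx": 0, "ty": 0, "tz": 0.002, "rx": 0, "ry": 0.002, "rz": 0.05, "claw": 0.02}]'

```text
time_s: 16.25
position: [0.5164, -0.1973, 0.1999]
ee_rot: [[-0.35, 0.937, -0.001], [0.937, 0.35, -0.001], [-0.001, -0.001, -1.0]]
wrist_force: [-6.5, 1.5, 15.7]
width: 0.0348
```

Run:
```python
from go import *
go([.5174,-.1958,.198],np.radians(111.2))
```

```text
t 16.25 pos [ 0.5164 -0.1973  0.1999] yaw 110.47 F [-6.5  1.5 15.7] M [0.24 1.07 0.56] w 0.0348
shift mm [1.  1.5 1.9] rot [-0.0012  0.0005 -0.0127]
```

arm_command --rows '[{"tx": 0, "ty": -0.0005, "tz": 0.001, "rx": 0, "ry": 0, "rz": 0, "claw": 0.02}, {"tx": 0, "ty": -0.001, "tz": 0, "rx": 0, "ry": 0, "rz": -0.01, "claw": 0.02}, {"tx": 0, "ty": -0.001, "tz": -0.001, "rx": 0, "ry": 0, "rz": -0.01, "claw": 0.02}, {"tx": 0, "ty": -0.001, "tz": -0.002, "rx": 0, "ry": 0, "rz": -0.01, "claw": 0.02}, {"tx": 0, "ty": -0.001, "tz": -0.003, "rx": 0, "ry": 0, "rz": -0.01, "claw": 0.02}, {"tx": 0, "ty": -0.001, "tz": -0.003, "rx": 0, "ry": 0, "rz": -0.01, "claw": 0.02}]'

```text
time_s: 16.85
position: [0.5161, -0.1974, 0.2037]
ee_rot: [[-0.36, 0.933, 0.001], [0.933, 0.36, -0.001], [-0.001, 0.0, -1.0]]
wrist_force: [-1.3, 3.0, 7.4]
width: 0.0349
```

Run:
```python
from go import *
go([.5174,-.1958,.204],np.radians(111.2))
```

```text
t 16.85 pos [ 0.5161 -0.1974  0.2037] yaw 111.08 F [-1.3  3.   7.4] M [0.33 0.2  0.2 ] w 0.0349
shift mm [ 1.   1.7 -0.3] rot [ 0.0005  0.0014 -0.0021]
```

arm_command --rows '[{"tx": 0, "ty": 0, "tz": -0.001, "rx": 0, "ry": 0, "rz": 0, "claw": 0.02}, {"tx": 0, "ty": 0, "tz": -0.002, "rx": 0, "ry": 0, "rz": 0, "claw": 0.02}, {"tx": 0, "ty": 0, "tz": -0.002, "rx": 0, "ry": 0, "rz": 0, "claw": 0.02}]'

```text
time_s: 17.15
position: [0.5161, -0.1973, 0.2056]
ee_rot: [[-0.36, 0.933, 0.001], [0.933, 0.36, -0.001], [-0.001, 0.0, -1.0]]
wrist_force: [-1.4, 1.1, 3.4]
width: 0.0349
```

Run:
```python
from go import *
from z import zoom
go([.5174,-.1958,.204],np.radians(111.2))
p=cam('side');zoom(p,322,108,48,48,12,'k1.png',1.3)
```

```text
t 17.15 pos [ 0.5161 -0.1973  0.2056] yaw 111.09 F [-1.4  1.1  3.4] M [0.09 0.23 0.16] w 0.0349
shift mm [1.  1.7 1.6] rot [ 0.0004  0.0014 -0.0019]
```

View pics/k1.png

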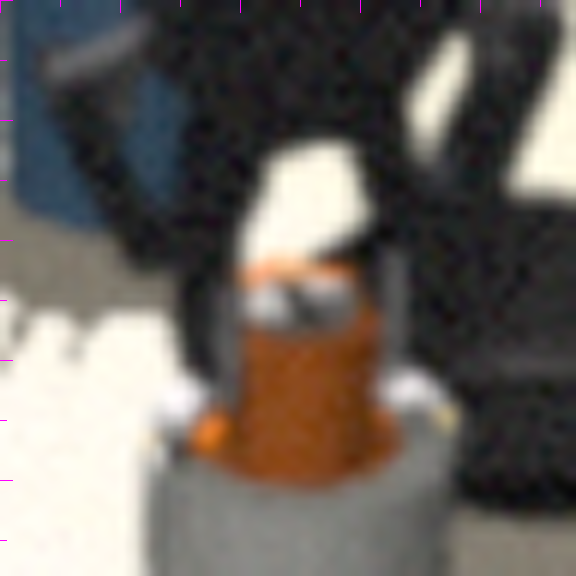

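arm_command --rows '[{"tx": 0, "ty": 0, "tz": -0.001, "rx": 0, "ry": 0, "rz": 0, "claw": 0.02}, {"tx": 0, "ty": 0, "tz": -0.002, "rx": 0, "ry": 0, "rz": 0, "claw": 0.02}, {"tx": 0, "ty": 0, "tz": -0.002, "rx": 0, "ry": 0, "rz": 0, "claw": 0.02}]'

```text
time_s: 17.5
position: [0.516, -0.1972, 0.2059]
ee_rot: [[-0.36, 0.933, -0.0], [0.933, 0.36, -0.0], [-0.0, -0.0, -1.0]]
wrist_force: [3.0, -0.7, -14.4]
width: 0.0351
```

arm_command --rows '[{"tx": 0, "ty": 0, "tz": 0.0003, "rx": 0, "ry": 0, "rz": 0, "claw": 0.02}, {"tx": 0, "ty": 0, "tz": 0.0003, "rx": 0, "ry": 0, "rz": 0, "claw": 0.02}]'

```text
time_s: 17.7
position: [0.5161, -0.1973, 0.2058]
ee_rot: [[-0.36, 0.933, -0.0], [0.933, 0.36, -0.0], [-0.0, -0.0, -1.0]]
wrist_force: [0.4, -0.4, -3.7]
width: 0.035
```

Run:
```python
from go import *
go([.5174,-.1958,.204],np.radians(111.2))
```

```text
t 17.7 pos [ 0.5161 -0.1973  0.2058] yaw 111.09 F [ 0.4 -0.4 -3.7] M [-0.15 -0.2   0.19] w 0.035
shift mm [0.9 1.7 1.8] rot [-0.0001  0.0002 -0.0019]
```

The forces are close to neutral, so I'll open the gripper.

arm_command --rows '[{"tx": 0, "ty": 0, "tz": 0, "rx": 0, "ry": 0, "rz": 0, "claw": 0.045}, {"tx": 0, "ty": 0, "tz": 0, "rx": 0, "ry": 0, "rz": 0, "claw": 0.06}, {"tx": 0, "ty": 0, "tz": 0, "rx": 0, "ry": 0, "rz": 0, "claw": 0.06}, {"tx": 0, "ty": 0, "tz": 0, "rx": 0, "ry": 0, "rz": 0, "claw": 0.06}, {"tx": 0, "ty": 0, "tz": 0, "rx": 0, "ry": 0, "rz": 0, "claw": 0.06}]'

```text
time_s: 18.2
position: [0.5162, -0.1973, 0.2061]
ee_rot: [[-0.36, 0.933, 0.0], [0.933, 0.36, -0.0], [-0.001, 0.0, -1.0]]
wrist_force: [-0.3, -0.3, -0.4]
width: 0.0596
```

Run:
```python
from go import *
from z import zoom
go([.5161,-.1973,.30],np.radians(111.1))
p=cam('side');zoom(p,322,108,48,48,12,'k2.png',1.3)
```

```text
t 18.2 pos [ 0.5162 -0.1973  0.2061] yaw 111.08 F [-0.3 -0.3 -0.4] M [-0.02 -0.03 -0.  ] w 0.0596
shift mm [  0.   -0.  -93.9] rot [ 0.0002  0.0005 -0.0003]
```

View pics/k2.png

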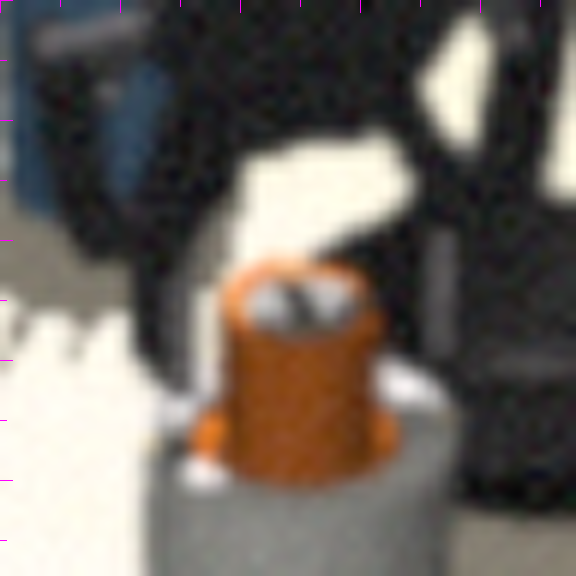

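The jaws are clear of the block on both sides and the cap sits in the mouth at about (346,133). I'll retract straight up and then move aside so the top camera can see.

arm_command --rows '[{"tx": 0, "ty": 0, "tz": -0.01, "rx": 0, "ry": 0, "rz": 0, "claw": 0.06}, {"tx": 0, "ty": 0, "tz": -0.03, "rx": 0, "ry": 0, "rz": 0, "claw": 0.06}, {"tx": 0, "ty": 0, "tz": -0.06, "rx": 0, "ry": 0, "rz": 0, "claw": 0.06}, {"tx": 0, "ty": 0, "tz": -0.09, "rx": 0, "ry": 0, "rz": 0, "claw": 0.06}, {"tx": 0.03, "ty": 0, "tz": -0.11, "rx": 0, "ry": 0, "rz": 0, "claw": 0.06}, {"tx": 0.07, "ty": 0, "tz": -0.11, "rx": 0, "ry": 0, "rz": 0, "claw": 0.06}, {"tx": 0.11, "ty": 0, "tz": -0.11, "rx": 0, "ry": 0, "rz": 0, "claw": 0.06}, {"tx": 0.15, "ty": 0, "tz": -0.11, "rx": 0, "ry": 0, "rz": 0, "claw": 0.06}, {"tx": 0.19, "ty": 0, "tz": -0.11, "rx": 0, "ry": 0, "rz": 0, "claw": 0.06}, {"tx": 0.22, "ty": 0, "tz": -0.11, "rx": 0, "ry": 0, "rz": 0, "claw": 0.06}, {"tx": 0.22, "ty": 0, "tz": -0.11, "rx": 0, "ry": 0, "rz": 0, "claw": 0.06}]'

```text
time_s: 19.35
position: [0.4348, 0.011, 0.3166]
ee_rot: [[-0.364, 0.932, -0.001], [0.932, 0.364, 0.001], [0.001, -0.0, -1.0]]
wrist_force: [0.2, -0.6, -0.0]
width: 0.0597
```

Run:
```python
from go import *
from ov import *
go([.5161,-.1973,.30],np.radians(111.1))
for n in('side','top'):
    ps=[cam(n) for _ in range(6)]
    q=dict(ps[-1]); q['frame']=np.mean([p['frame'].astype(float) for p in ps],0); pickle.dump(q,open(n+'4.pkl','wb'))
m=model(.5146,-.1957,.1908-.0325,np.radians(12.2-80)); m=[m[5]]+ri
zoom('side4',322,108,48,48,8,'_a.png',1.3,m); zoom('top4',350,185,48,48,8,'_b.png',1.8,m)
cv2.imwrite('pics/l1.png',np.hstack([cv2.imread('pics/_a.png'),cv2.imread('pics/_b.png')]))
save(None,'l2.png',np.vstack([pickle.load(open(n+'4.pkl','rb'))['frame'] for n in('top','side')]).astype(np.uint8)[::1,:][:, :] if 0 else pickle.load(open('top4.pkl','rb'))['frame'].astype(np.uint8))
```

```text
base top [ 0.5138 -0.1943  0.2204] [[0.48, -0.77], [-0.78, 0.19], [0.06, 0.17], [0.24, 0.4]]
t 19.35 pos [0.4348 0.011  0.3166] yaw 111.32 F [ 0.2 -0.6 -0. ] M [-0.03 -0.05  0.02] w 0.0597
shift mm [-2.237e+02  1.000e-01  1.640e+01] rot [-0.0002 -0.001   0.0038]
```

View pics/l1.png

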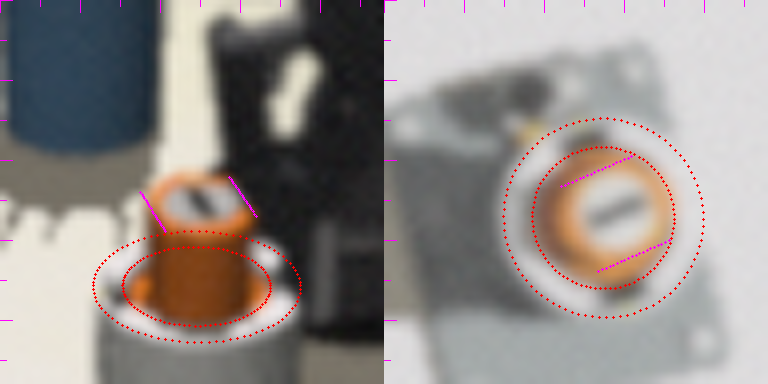

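View pics/l2.png

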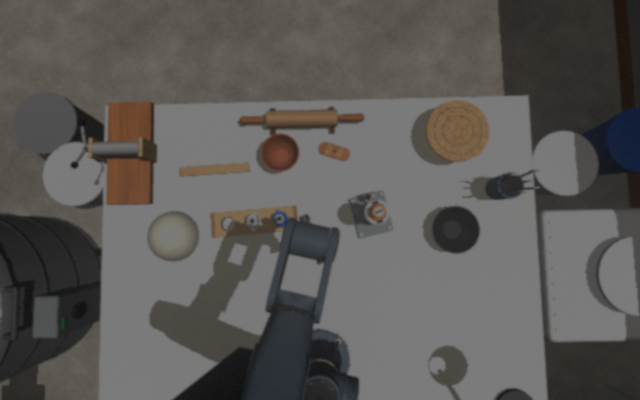

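Run:
```python
from h import *
p=cam('side')
for q in('coil_cap','square_cap','strap_cap'):
    for d in spotter.boxes_of(p,q)[:1]: print(q,round(d['p'],2),w(p,d['xyz']).round(3))
s=readout.state(); print(s['time_s'],s['wrist_force'],np.abs(s['dq']).max())
close_job()
```

```text
coil_cap 0.68 [0.496 0.243 0.06 ]
square_cap 0.85 [0.503 0.144 0.056]
strap_cap 0.57 [ 0.508 -0.177  0.216]
20.15 [-0.36120124  0.49957029  0.12946379] 0.0029108054998986093
the job is handed in; nothing more can be done
```

I fitted the orange cap to the extruder mouth and let go of it. The job was handed in at about 20 s of the 64 s, with no verdict reported. I lifted the cap from the rack, dropped its ears through the notches and pressed it to the bottom of the seat with about 16–17 N. I then turned it clockwise about 82° until the torque rose at the stop, let it rise and opened the gripper.

**Lock checks**
- **Height:** The cap rose 5.9 mm from the bottom, which puts the seat at about 4.6 mm, inside the 3 to 5.8 mm window.
- **Hold:** A gentle pull of about 14 N did not lift it, so the ears are in their pockets.
- **Pictures:** The last pictures show the cap in the mouth, with both notches empty.

**Other things:** The white and blue caps read within 2 mm of where they started. The bystanders look unmoved in the top view, though I did not measure them one by one. The arm stood clear with no wrist force.

**One disagreement:** The slot's angle in the blurred final top view suggests the cap sits about 6 to 7° further round than the gripper's own angle. I put this down to pixel blur, because both the torque at the stop and the pull check point to a proper lock.

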